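# Fill the rolling nougat dispenser and park it

### The arm

A 6-joint arm with a two-finger parallel gripper is mounted at the origin on a cart in front of the work surface, level with it; the furniture and walls round the work are solid. World frame = base frame: x ahead of the robot, y to its left, z up, the work surface at z = 0. Lengths are in m, angles in rad, forces in N, time in s.
With the tool pointing down it reaches from about 0.35 to 0.975 m from the base axis. Payload 4.9 kg.
Tool frame: the origin (TCP) lies between the finger pads; the fingertips stand 14 mm ahead of it and the grasp point (between the pads) lies 5 mm behind it (manip.finger_overhang is the distance from the TCP to the fingertips, in m); z points along the fingers, y is the line along which they close (so a half turn about z gives the same grasp; the last joint's range is limited). The gripper opens to 85 mm and grips with 20 to 120 N. Pads are 22 mm wide; open, the fingers measure 114 mm over their backs; the gripper's body (76 mm by 85 mm) begins 54 mm behind the grasp point. The pads swing forward as they close: fully open they stand 13 mm farther back than shut.
Start: joints at [-0.119, 0.053, 1.613, -0, 1.476, -0.119], TCP at [0.625, 0, 0.245] pointing down, gripper open.
Joint ranges: [-3.01, 3.01], [-1.01, 2.22], [0.06, 2.58], [-1.02, 4.17], [0.09, 2.62], [-3.14, 3.14]. Speed limits (rad/s): [2.57, 2.57, 3.14, 3.14, 3.14, 3.14].

### API

Orientations are given as a unit quaternion [w, x, y, z].
In Python, from plant import manip, grab_frame gives the robot as it stands.
- The arm moves only by the tool servo_tool, never from a script. Its argument "deltas" is a list that holds one entry, the list of rows, each a list of 5 numbers: the opening in per cent of the stroke, from 0 (shut) to 100 (fully open), then the shift along the world's x, y, z in m, then the turn about the world's z in degrees. A call has exactly 8 rows; each row shifts and turns the commanded pose from where the row before left it; what a row does not reach is not made up. A row lasts 1/10 s, in which the tool goes at most 50 mm and 8.59 degrees, less where a joint would pass 70% of its speed; a pose out of reach is approached as far as the arm can. A call is refused whole if a number of a shift passes 0.05 or a number of a turn 8.59, either way. A call with a gripper value outside its range is refused whole. The fingers move at their own pace and stop on an object; the grip force is fixed at half the most. Time passes only in rows, so rows that do not move let the fingers close, or fill a call up. It gives the time, the measured TCP pose, the force, the opening and the grip force at its end, in the units of the state.
- manip.state(): the state, without advancing time (a new reading comes with each control period).
- grab_frame(name): name is "scene" or "side" or "wrist"; returns a dict with "pixels" (480x640x3 uint8, red, green, blue), "z_map" (480x640 float32, m along the optical axis (not along the pixel's ray), 0 where there is no reading), "fx", "fy", "cx", "cy" (pixels), "dist" ([k1, k2, p1, p2, k3] as OpenCV has them; the pictures are not rectified), "rvec" (rotation vector, rad) and "tvec" (3), from world to camera coordinates, as OpenCV has them; the wrist camera has in their place "T_tool_cam" (4x4, takes a point from camera to tool coordinates, whose origin is the TCP and whose axes are the flange's). Camera axes: x right, y down, z forward; pixel columns grow to the right and rows downward; lengths in m; the calibration is good to about 2 mm. A picture is of the moment at which its call begins: read the wrist's pose just before it.
- manip.job_done(): hands the job in; it is judged then, once.
The state is a dict: "time": time; "joint_pos": joint angles; "joint_vel": joint speeds; "joint_efforts": joint torques, N m; "tool_pos": TCP position; "tool_rot": TCP orientation; "contact_force": force on the tool from outside, world axes, zero at the start; "ft_torque": the same for the moment, N m; "gripper_width": opening from 0.0 (shut) to 1.0 (fully open); "grasp_force": force on a finger pad.
Only numpy, scipy, OpenCV 4.12 (cv2) and the standard library are available. Lean on these libraries where they do the work, as an engineer would, in place of code of your own. Each camera call takes 0.05 s, during which the arm holds its last target. There are 200 camera calls.

### The job

Fill the rolling dispenser on the counter: load every nougat bar lying out, flat and right way up, into its magazine so that they will come out in the order red, yellow, green, blue, black sleeve (missing colours are skipped; the lowest bar comes out first), and put the follower weight on top of them, knob up. Then push the caddy by its red grip, without lifting or tipping it, straight ahead until its four castors trail straight behind it, and steer it onto the yellow mark, squared up with the outline and its front along the arrow. Let go and leave the other goods where they are.

Things in the scene. Friction and masses are not known exactly. Their poses are not given: they have to be found in the camera images.
- caddy: Rolling bar dispenser: platform 180 mm long (its x; +x is its front), 124 mm wide (its y), its top 40 mm above the counter, on four swivel castors (22 mm wheels); rolls with 1 to 2 N, about 0.9 kg. Origin on the counter under the platform's middle, z up. The upright magazine stands centred 30 mm ahead of the origin; the red grip is behind.
- magazine_floor (a point): Centre of the magazine's floor, 40 mm above the counter; axes as the caddy's. Bars lie flat in it, their length along the caddy's y; the shaft is 34 mm (x) by 104 mm (y) inside. Items let go in it fall flat onto the stack. Below 24 mm the front is open (outlet) behind a 6 mm lip; the lowest bar comes out first.
- magazine_top (a point): Middle of the magazine's open top, 112 mm above its floor; the upper 10 mm of front and back flare outward. Bars are guided only at their ends (aluminium strips 26 to 54 mm from the middle, clear end walls); the middle 52 mm of front and back is open from top to bottom, so that fingers can come down with a bar and open there.
- handle (a point): Red grip block 22x22x48 mm, faces square to the caddy, 70 mm behind the caddy's origin; this point is 120 mm above the counter, 18 mm under the block's flat top. Axes as the caddy's. Held here the caddy can be pushed along its x, slid and turned.
- nose (a point): Middle of the platform's front edge, 90 mm ahead of the caddy's origin, 40 mm up.
- mark: Flat yellow parking outline, 212x152 mm, painted on the counter, with an arrow along its x. Origin at its middle. Parked, the caddy's origin is over this origin and its front points along the arrow.
- follower: Follower weight: steel plate 26x88x10 mm (88 along its y) with a black knob on top, 16 (x) by 26 (y) mm, from 10 to 40 mm above the plate's underside; 0.16 kg. Origin at the centre of the underside, z up.
- bar_red: Wrapped nougat bar with a red paper sleeve round its middle, 28x100x20 mm to the eye (the firm core is 26x88x19), 55 g; long along its y, lies flat, origin at the centre of its underside, z up. May be absent (None).
- bar_yellow: Wrapped nougat bar with a yellow paper sleeve round its middle, 28x100x20 mm to the eye (the firm core is 26x88x19), 55 g; long along its y, lies flat, origin at the centre of its underside, z up. May be absent (None).
- bar_green: Wrapped nougat bar with a green paper sleeve round its middle, 28x100x20 mm to the eye (the firm core is 26x88x19), 55 g; long along its y, lies flat, origin at the centre of its underside, z up. May be absent (None).
- bar_blue: Wrapped nougat bar with a blue paper sleeve round its middle, 28x100x20 mm to the eye (the firm core is 26x88x19), 55 g; long along its y, lies flat, origin at the centre of its underside, z up. May be absent (None).
- bar_black: Wrapped nougat bar with a black paper sleeve round its middle, 28x100x20 mm to the eye (the firm core is 26x88x19), 55 g; long along its y, lies flat, origin at the centre of its underside, z up. May be absent (None).
- castor_fl (a joint): Swivel angle of the front left castor, rad, about the upright axis (left = the caddy's +y): 0 or a full turn = trailing straight, its wheel 12 mm behind the pivot (toward the caddy's -x). About 80 mm of straight forward rolling lines it up.
- castor_fr (a joint): Swivel angle of the front right castor, rad, about the upright axis (left = the caddy's +y): 0 or a full turn = trailing straight, its wheel 12 mm behind the pivot (toward the caddy's -x). About 80 mm of straight forward rolling lines it up.
- castor_rl (a joint): Swivel angle of the rear left castor, rad, about the upright axis (left = the caddy's +y): 0 or a full turn = trailing straight, its wheel 12 mm behind the pivot (toward the caddy's -x). About 80 mm of straight forward rolling lines it up.
- castor_rr (a joint): Swivel angle of the rear right castor, rad, about the upright axis (left = the caddy's +y): 0 or a full turn = trailing straight, its wheel 12 mm behind the pivot (toward the caddy's -x). About 80 mm of straight forward rolling lines it up.
- red_spool: Bystander: red ribbon spool, 63 mm wide, 22 mm high; stays where it is.
- blue_tin: Bystander: blue round tin, 67 mm wide, 45 mm high; stays where it is.
- green_spool: Bystander: green ribbon spool, 63 mm wide, 22 mm high; stays where it is.
- ballpen: Bystander: white pen, 145 mm long, lying; stays where it is.

How it is judged:
By the outcome, as a careful person would: the job done as asked, in the order asked, and still so for the second after the job is handed in, with the robot touching nothing.
Of bar_red, bar_yellow, bar_green, bar_blue, bar_black only 3 to 5 are there at a start; the rules pass over those that are not, and their reading is None.
At some moment in a run one of follower may be knocked a few centimetres aside while the robot is not near it.
It also fails if it takes over 210 s, if anything falls off the work surface, if the arm or the gripper's body presses on something with over 40 N, if the wrist force passes 120 N, or if a joint passes its speed limit or range.

## Working session

There is one attempt and no reset: what is moved stays moved. The work goes in short steps, Python scripts to look and compute and a tool call to move; the robot and the scene stay as the last step left them, time stands still between calls to the robot, and variables do not carry over. Pictures are saved under pics/ and viewed, at most 14 in all, crops included, and the job is handed in when it is done.

Besides the shell and the picture viewer there is one more tool, called after "Emit:" as name([rows], argument=value, ...), one row to a line, values as JSON. servo_tool: Moves the arm, as the interface text tells. Its arguments: {"type":"object","properties":{"deltas":{"type":"array"}},"required":["deltas"]}

```bash
ls; mkdir -p pics
cat > h.py <<'E'
import numpy as np, cv2
from plant import manip, grab_frame
from scipy.spatial.transform import Rotation as R
def cam(name):
    s=manip.state(); f=grab_frame(name)
    K=np.array([[f['fx'],0,f['cx']],[0,f['fy'],f['cy']],[0,0,1.]])
    if name=='wrist':
        q=s['tool_rot']; T=np.eye(4); T[:3,:3]=R.from_quat([q[1],q[2],q[3],q[0]]).as_matrix(); T[:3,3]=s['tool_pos']
        W=T@np.array(f['T_tool_cam'])
    else:
        Rm=cv2.Rodrigues(np.array(f['rvec'],float))[0]; W=np.eye(4); W[:3,:3]=Rm.T; W[:3,3]=-Rm.T@np.array(f['tvec'],float).ravel()
    return dict(im=f['pixels'],z=f['z_map'],K=K,d=np.array(f['dist'],float),W=W)
def plane(c,px,h):
    u=cv2.undistortPoints(np.array(px,float).reshape(-1,1,2),c['K'],c['d']).reshape(-1,2)
    r=np.c_[u,np.ones(len(u))]@c['W'][:3,:3].T; o=c['W'][:3,3]
    return o+r*((h-o[2])/r[:,2])[:,None]
def cloud(c):
    v,u=np.mgrid[0:480,0:640]; n=cv2.undistortPoints(np.c_[u.ravel(),v.ravel()].astype(float).reshape(-1,1,2),c['K'],c['d']).reshape(-1,2)
    p=np.c_[n,np.ones(len(n))]*c['z'].ravel()[:,None]
    P=(p@c['W'][:3,:3].T+c['W'][:3,3]).reshape(480,640,3); P[c['z']==0]=np.nan; return P
def save(c,n): cv2.imwrite('pics/'+n,cv2.cvtColor(c['im'],cv2.COLOR_RGB2BGR))
E
python3 - <<'E'
from h import *
import pickle
for n in ['scene','side','wrist']:
    c=cam(n); save(c,n+'0.png'); pickle.dump(c,open(n+'0.pkl','wb')); print(n,c['W'].round(3).tolist(),c['K'][0,0])
print(manip.state())
E
```

```text
pics
scene [[-0.69, -0.516, 0.507, 0.006], [-0.723, 0.491, -0.485, 0.657], [0.001, -0.701, -0.713, 1.033], [0.0, 0.0, 0.0, 1.0]] 571.1494461173875
side [[0.993, -0.062, 0.099, 0.548], [-0.116, -0.629, 0.769, -0.748], [0.014, -0.775, -0.632, 0.739], [0.0, 0.0, 0.0, 1.0]] 482.60754386736176
wrist [[1.0, 0.001, -0.004, 0.625], [-0.0, -0.948, -0.319, 0.082], [-0.004, 0.319, -0.948, 0.372], [0.0, 0.0, 0.0, 1.0]] 398.5504768081513
{'time': 0.15, 'joint_pos': array([-1.18968977e-01,  5.32150183e-02,  1.61399437e+00,  2.19450524e-05,
        1.47596587e+00, -1.18994460e-01]), 'joint_vel': array([ 9.85068237e-05, -7.37401296e-04, -4.14760221e-03,  1.22558882e-03,
       -1.93141502e-03,  1.27432856e-03]), 'joint_efforts': array([ 5.10442842e-04, -3.94241810e+01, -3.70721948e+01, -1.15854355e-04,
        4.61802789e-03,  5.00508997e-05]), 'tool_pos': array([6.24539206e-01, 8.07274311e-05, 2.44329903e-01]), 'tool_rot': array([-6.28749726e-04,  7.07098291e-01,  7.07114829e-01, -4.80577128e-04]), 'contact_force': array([ 0.842716  ,  0.12440343, -0.28443011]), 'ft_torque': array([-0.02384903, -0.00019771,  0.00278118]), 'grasp_force': 0.0, 'gripper_width': 0.9987142078998332}
```

View images.

View pics/scene0.png

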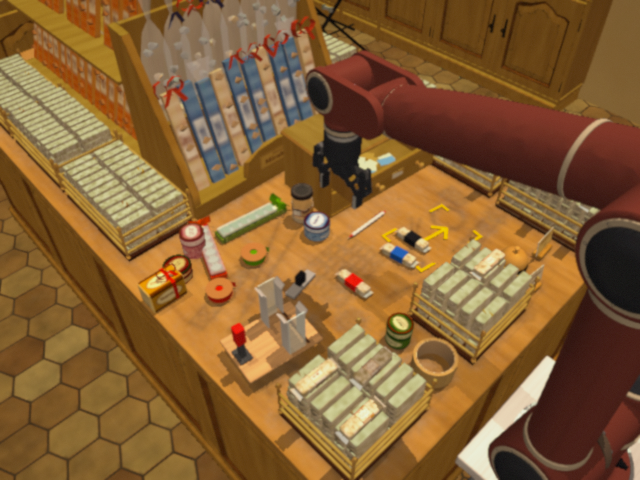

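View pics/side0.png

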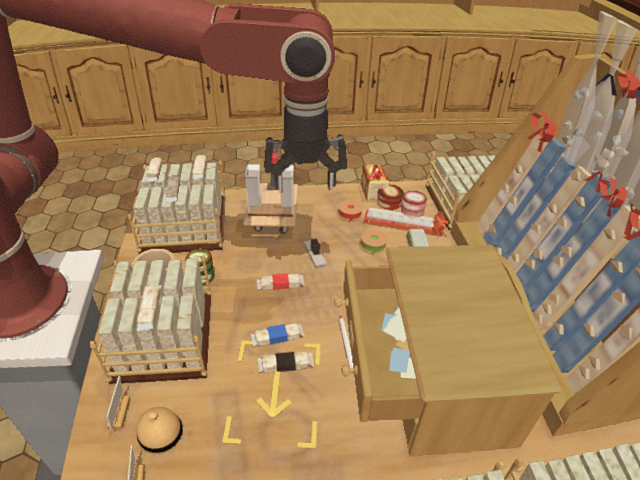

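Scene (looking from the far left): red, blue, black bars at (353,283), (398,255), (412,238), follower (300,283), caddy (270,340), mark around (440,235). The side view shows the same; the mark's arrow points to the side camera (-y), with the blue and black bars at or on the mark. I'll build a top-down map from the depth.

Run:
```python
from h import *
import pickle
# ortho: x 0.3..0.9 -> rows?, image u = (y: 0.45..-0.45), v = x
out=[]
for n in ['side','scene']:
    c=pickle.load(open(n+'0.pkl','rb')); P=cloud(c)
    m=np.isfinite(P[...,2])&(P[...,2]<0.2)&(P[...,2]>-0.02)
    p=P[m]; col=c['im'][m]; o=np.argsort(p[:,2]); p=p[o]; col=col[o]
    u=((0.45-p[:,1])*800).astype(int); v=((0.95-p[:,0])*800).astype(int)
    k=(u>=0)&(u<760)&(v>=0)&(v<520); im=np.zeros((520,760,3),np.uint8)
    for a,b,cc in zip(u[k],v[k],col[k]): im[b:b+2,a:a+2]=cc
    for g in np.arange(-0.5,0.5,0.1):
        cv2.line(im,(int((0.45-g)*800),0),(int((0.45-g)*800),8),(255,0,255),1); cv2.putText(im,f'{g:.1f}',(int((0.45-g)*800),20),0,.4,(255,0,255))
    for g in np.arange(.3,.95,.1):
        cv2.line(im,(0,int((0.95-g)*800)),(8,int((0.95-g)*800)),(255,0,255),1); cv2.putText(im,f'{g:.1f}',(0,int((0.95-g)*800)),0,.4,(255,0,255))
    cv2.imwrite(f'pics/o_{n}.png',im[...,::-1])
    hsv=cv2.cvtColor(c['im'],cv2.COLOR_RGB2HSV)
    H,S,V=hsv[...,0].astype(int),hsv[...,1],hsv[...,2]
    Z=P[...,2]; reg=np.isfinite(Z)&(P[...,0]>.35)&(P[...,0]<.8)&(np.abs(P[...,1])<.45)
    ms=dict(red=((H<6)|(H>174))&(S>170)&(V>90),blue=(H>100)&(H<125)&(S>130)&(V>70),black=(V<45),yellow=(H>22)&(H<32)&(S>190)&(V>170))
    for nm,mm in ms.items():
        nn,l,st,ce=cv2.connectedComponentsWithStats((mm&reg).astype(np.uint8))
        for i in range(1,nn):
            if st[i,4]>40: q=P[l==i]; print(n,nm,st[i,4],ce[i].round(0),np.median(q,0).round(3),q[:,2].max().round(3))
```

```text
side red 45 [274. 158.] [0.581 0.313 0.133] 0.323
side red 74 [350. 216.] [0.761 0.218 0.011] 0.021
side red 196 [280. 281.] [ 0.572 -0.011  0.02 ] 0.025
side blue 252 [277. 333.] [ 0.557 -0.152  0.02 ] 0.024
side black 54 [298.  71.] [ 0.608 -0.061  0.49 ] 0.504
side black 110 [171. 441.] [ 0.375 -0.356  0.008] 0.012
scene red 1924 [419.  95.] [0.433 0.04  0.582] 0.618
scene red 768 [350.  74.] [0.597 0.014 0.549] 0.562
scene red 172 [352. 281.] [0.569 0.003 0.021] 0.026
scene red 220 [238. 334.] [0.566 0.325 0.129] 0.144
scene blue 139 [398. 254.] [ 0.553 -0.14   0.02 ] 0.027
scene black 441 [318.  93.] [0.624 0.063 0.516] 0.539
scene black 1751 [343. 165.] [0.597 0.01  0.34 ] 0.408
scene black 109 [411. 238.] [ 0.565 -0.202  0.02 ] 0.026
scene black 90 [300. 278.] [0.65  0.093 0.036] 0.045
scene yellow 138 [439. 232.] [ 0.54  -0.294  0.002] 0.009
scene yellow 46 [388. 234.] [ 0.627 -0.185  0.002] 0.006
scene yellow 53 [425. 267.] [ 0.487 -0.169  0.002] 0.007
```

View pics/o_side.png

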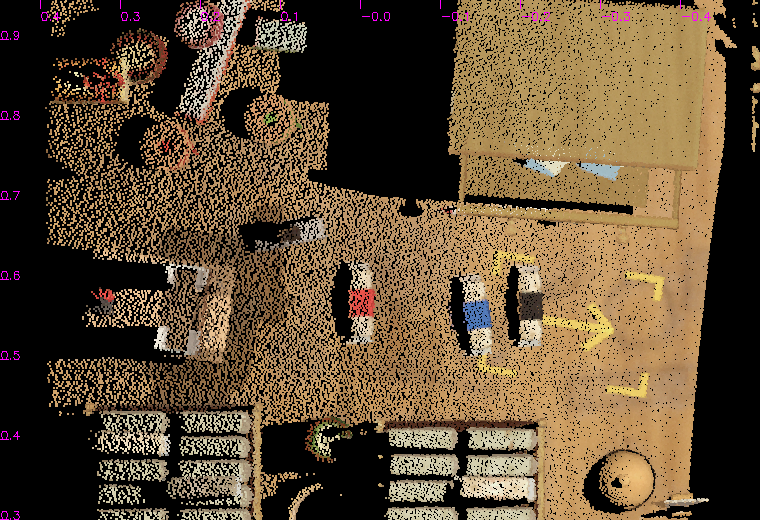

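Top-down map: red bar at about (0.57, 0.00), blue (0.553, -0.145), black (0.563, -0.20). The follower is near (0.65, 0.10), and the caddy is at y≈0.25 with its front toward -y. Now I'll turn the tool 90° and take one closer look.

Emit:
servo_tool([
  [[100, -0.012, 0.004, 0.005, 8.5], [100, -0.012, 0.004, 0.005, 8.5], [100, -0.012, 0.004, 0.005, 8.5], [100, -0.012, 0.004, 0.005, 8.5], [100, -0.012, 0.004, 0.005, 8.5], [100, -0.012, 0.004, 0.005, 8.5], [100, -0.012, 0.004, 0.005, 8.5], [100, -0.012, 0.004, 0.005, 8.5]],
])

```text
time: 0.95
tool_pos: [0.5282, 0.0322, 0.2851]
tool_rot: [-0.0, 0.188, 0.982, -0.0]
contact_force: [-0.2, 0.0, -0.2]
gripper_width: 0.997
grasp_force: 0.0
```

Emit:
servo_tool([
  [[100, 0, 0, 0, 8], [100, 0, 0, 0, 8], [100, 0, 0, 0, 6], [100, 0, 0, 0, 0], [100, 0, 0, 0, 0], [100, 0, 0, 0, 0], [100, 0, 0, 0, 0], [100, 0, 0, 0, 0]],
])

```text
time: 1.75
tool_pos: [0.529, 0.032, 0.2852]
tool_rot: [-0.0, 0.0, 1.0, -0.0]
contact_force: [0.0, -1.1, 0.2]
gripper_width: 1.001
grasp_force: 0.0
```

Run:
```python
from h import *
import pickle
c=cam('wrist'); save(c,'w1.png'); pickle.dump(c,open('w1.pkl','wb')); s=manip.state(); print(s['tool_pos'],s['tool_rot'],s['joint_pos'],manip.finger_overhang)
```

```text
[0.52897665 0.03199753 0.2852642 ] [-3.97804528e-05  2.24800184e-04  9.99999974e-01 -6.19520079e-07] [-8.00567741e-02 -1.97241864e-01  1.78391080e+00 -7.58079917e-06
  1.55500292e+00 -1.65040338e+00] 0.014
```

View pics/w1.png

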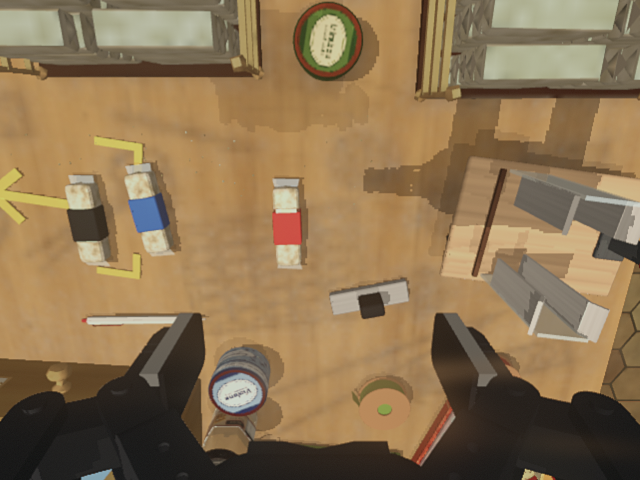

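The wrist view shows black (87,220), blue (148,210) and red (287,223) bars with their lengths nearly along world x. The follower is at (370,298), with its length about along y. The caddy's magazine is at right, around (550,250). Next: measuring poses from height masks.

```bash
cat >> h.py <<'E'
def comps(c,lo,hi,h,minpx=150,box=(.35,.8,-.45,.45)):
    P=cloud(c); Z=P[...,2]; m=np.isfinite(Z)&(Z>lo)&(Z<hi)&(P[...,0]>box[0])&(P[...,0]<box[1])&(P[...,1]>box[2])&(P[...,1]<box[3])
    m=cv2.morphologyEx(m.astype(np.uint8),cv2.MORPH_OPEN,np.ones((3,3)))
    n,l,st,ce=cv2.connectedComponentsWithStats(m)
    for i in range(1,n):
        if st[i,4]>=minpx:
            v,u=np.where(l==i); X=plane(c,np.c_[u,v],h)[:,:2]
            r=cv2.minAreaRect((X*1000).astype(np.float32)); b=cv2.boxPoints(r)
            e=[b[1]-b[0],b[2]-b[1]]; L=max(e,key=np.linalg.norm); a=np.degrees(np.arctan2(L[1],L[0]))
            a=(a+90)%180-90
            print(ce[i].round(0),'ctr',np.array(r[0]).round(1),'size',np.array(r[1]).round(1),'long axis deg',a.round(1),'medz',np.median(Z[l==i]).round(4),'rgb',c['im'][int(ce[i][1]),int(ce[i][0])])
E
python3 - <<'E'
from h import *
import pickle
c=pickle.load(open('w1.pkl','rb'))
print('bars');comps(c,.015,.03,.02,300)
print('plate');comps(c,.005,.015,.01,150)
print('knob');comps(c,.032,.038+.01,.04,80,(.55,.75,.0,.2))
print('platform');comps(c,.034,.046,.04,500,(.4,.75,.1,.45))
print('strips');comps(c,.145,.16,.152,40,(.4,.75,.1,.45))
print('>0.1');comps(c,.1,.17,.152,40,(.4,.75,.1,.45))
c=pickle.load(open('scene0.pkl','rb'))
print('scene'); comps(c,.034,.046,.04,500,(.4,.75,.1,.45))
comps(c,.143,.16,.152,30,(.4,.75,.1,.45)); comps(c,.133,.143,.138,30,(.4,.75,.1,.45))
P=cloud(c); hsv=cv2.cvtColor(c['im'],cv2.COLOR_RGB2HSV); m=((hsv[...,0]<6)|(hsv[...,0]>174))&(hsv[...,1]>160)&(P[...,2]>.08)&(P[...,2]<.2)
print('grip z pct',np.nanpercentile(P[m][:,2],[50,90,98]).round(4),np.median(P[m&(P[...,2]>.134)],0))
E
```

```text
bars
[146. 212.] ctr [ 553.9 -144.3] size [83.4 30.4] long axis deg 7.4 medz 0.0183 rgb [ 84 117 170]
[ 84. 223.] ctr [ 565.3 -210.1] size [31.1 81.7] long axis deg -0.0 medz 0.0184 rgb [67 58 47]
[286. 226.] ctr [568.7  -1.4] size [28.9 82. ] long axis deg -0.0 medz 0.0182 rgb [204  82  71]
[245. 361.] ctr [733.6 -54.2] size [59.1 23.3] long axis deg 74.2 medz 0.0218 rgb [89 85 83]
[384. 399.] ctr [783.8 111. ] size [32.1 60.7] long axis deg -87.9 medz 0.0204 rgb [184 137  91]
plate
[421.  44.] ctr [397.3 126.6] size [ 4.8 74.5] long axis deg -0.2 medz 0.0096 rgb [72 45 30]
[258.  40.] ctr [392.6 -23.1] size [ 2.8 41.6] long axis deg -0.1 medz 0.01 rgb [74 49 33]
[142.  69.] ctr [ 415.9 -130.7] size [ 14. 197.] long axis deg -89.5 medz 0.0101 rgb [75 51 35]
[549.  93.] ctr [437.6 252.7] size [172.9  11.1] long axis deg 89.1 medz 0.0097 rgb [64 37 24]
[158. 198.] ctr [ 540.6 -134. ] size [58.2  5.8] long axis deg 11.1 medz 0.0099 rgb [59 59 76]
[101. 228.] ctr [ 574.4 -198.7] size [64.6  7.8] long axis deg 0.3 medz 0.0103 rgb [55 46 34]
[369. 296.] ctr [654.   88.2] size [27.1 87.2] 
[... 1663 characters left out ...]
ong axis deg 82.4 medz 0.1328 rgb [112 105  93]
scene
[266. 347.] ctr [563.2 252.9] size [181.1 125.7] long axis deg 82.6 medz 0.0398 rgb [237 175 100]
[279. 282.] ctr [594.9 196.2] size [12.5 30.1] long axis deg -4.8 medz 0.1496 rgb [168 148 127]
[264. 286.] ctr [609.1 224.6] size [23.4 50.5] long axis deg -65.8 medz 0.1506 rgb [156 131  97]
[299. 312.] ctr [510.1 220.3] size [24.9 53.5] long axis deg -66.3 medz 0.15 rgb [137 124 107]
[298. 320.] ctr [506.9 226.1] size [25.2  8.1] long axis deg 86.2 medz 0.1388 rgb [144 132 111]
[237. 328.] ctr [572.2 322.7] size [21.2 23.1] long axis deg -6.9 medz 0.1371 rgb [240  30  14]
grip z pct [0.1264 0.1386 0.1544] [0.57052004 0.32078673 0.13747552]
```

Caddy origin is at (0.564, 0.252), heading -97.5°; the magazine is at (0.560, 0.222), and bars must lie at -7.5°. First the red bar.

Emit:
servo_tool([
  [[70, 0.005, -0.004, -0.023, 0], [70, 0.005, -0.004, -0.023, 0], [70, 0.005, -0.004, -0.023, 0], [70, 0.005, -0.004, -0.023, 0], [70, 0.005, -0.004, -0.023, 0], [70, 0.005, -0.004, -0.023, 0], [70, 0.005, -0.004, -0.023, 0], [70, 0.005, -0.005, -0.023, 0]],
])

```text
time: 2.6
tool_pos: [0.5692, -0.0011, 0.1005]
tool_rot: [0.0, 0.0, 1.0, -0.0]
contact_force: [0.0, -0.0, -0.4]
gripper_width: 0.697
grasp_force: 0.0
```

Emit:
servo_tool([
  [[70, 0, 0, -0.02, 0], [70, 0, 0, -0.02, 0], [70, 0, 0, -0.02, 0], [70, 0, 0, -0.015, 0], [70, 0, 0, -0.009, 0], [70, 0, 0, 0, 0], [0, 0, 0, 0, 0], [0, 0, 0, 0, 0]],
])

```text
time: 3.4
tool_pos: [0.57, -0.0011, 0.0186]
tool_rot: [0.001, -0.0, 1.0, -0.0]
contact_force: [-0.0, 0.2, -0.2]
gripper_width: 0.368
grasp_force: 0.0
```

Emit:
servo_tool([
  [[0, 0, 0, 0, 0], [0, 0, 0, 0, 0], [0, 0, 0, 0, 0], [0, 0, 0, 0, 0], [0, 0, 0, 0, 0], [0, 0, 0, 0.01, 0], [0, 0, 0, 0.02, 0], [0, 0, 0, 0.02, 0]],
])

```text
time: 4.2
tool_pos: [0.568, -0.0008, 0.0673]
tool_rot: [-0.001, -0.0, 1.0, 0.0]
contact_force: [0.0, -0.4, -0.4]
gripper_width: 0.284
grasp_force: 61.1
```

Emit:
servo_tool([
  [[0, -0.001, 0.02, 0.03, -1], [0, -0.001, 0.03, 0.03, -1], [0, -0.001, 0.03, 0.03, -1], [0, -0.001, 0.03, 0.03, -1], [0, -0.001, 0.03, 0.02, -1], [0, -0.001, 0.03, 0, -1], [0, -0.001, 0.03, 0, -1], [0, -0.002, 0.023, 0, -0.5]],
])

```text
time: 5.0
tool_pos: [0.5594, 0.2236, 0.2076]
tool_rot: [-0.0, 0.065, 0.998, 0.0]
contact_force: [0.1, 0.0, -1.2]
gripper_width: 0.285
grasp_force: 61.1
```

Emit:
servo_tool([
  [[0, 0, 0, 0, 0], [0, 0, 0, 0, 0], [0, 0, 0, 0, 0], [0, 0, 0, 0, 0], [0, 0, 0, 0, 0], [0, 0, 0, 0, 0], [0, 0, 0, 0, 0], [0, 0, 0, 0, 0]],
])

```text
time: 5.8
tool_pos: [0.56, 0.2219, 0.2073]
tool_rot: [0.0, 0.066, 0.998, 0.0]
contact_force: [-0.1, -0.1, -0.7]
gripper_width: 0.286
grasp_force: 61.0
```

Run:
```python
from h import *
import pickle
c=cam('wrist'); pickle.dump(c,open('w2.pkl','wb')); s=cam('scene'); pickle.dump(s,open('s2.pkl','wb'))
print(manip.state()['tool_pos'])
a=s['im'][200:400,180:380]; a=cv2.resize(a,(480,480),interpolation=cv2.INTER_CUBIC); b=cv2.resize(c['im'],(400,300))
im=np.zeros((480,800,3),np.uint8); im[:,:400]=a[:,40:440]; im[:300,400:]=b; cv2.imwrite('pics/m2.png',im[...,::-1])
print('strips w');comps(c,.145,.16,.152,40,(.48,.65,.15,.3))
print('platform'); comps(s,.034,.046,.04,500,(.4,.75,.1,.45))
```

```text
[0.55999235 0.2219514  0.20730506]
strips w
[326. 192.] ctr [522.  229.5] size [54.3 29.8] long axis deg 82.5 medz 0.1504 rgb [215 189 143]
platform
[266. 347.] ctr [563.2 253. ] size [181.2 125.7] long axis deg 82.6 medz 0.0398 rgb [165 115  66]
```

View pics/m2.png

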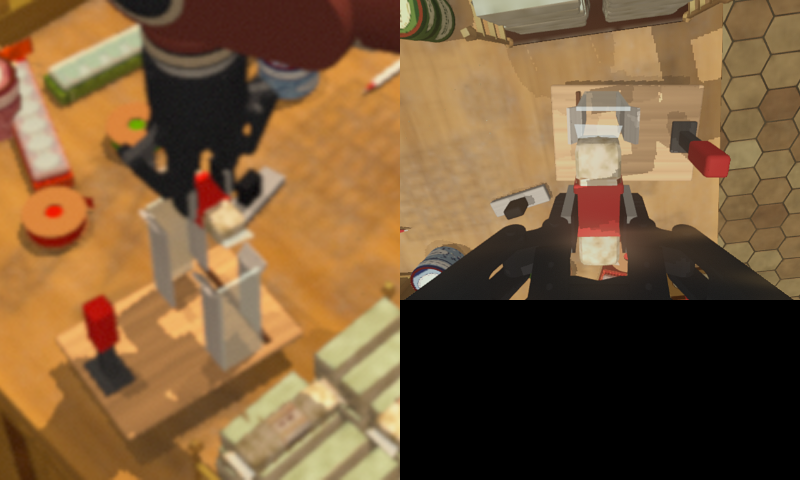

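The picture shows the red bar held over the magazine, aligned with the shaft; shift +1 mm in y, then lower and release.

Emit:
servo_tool([
  [[0, 0, 0.001, -0.02, 0], [0, 0, 0, -0.02, 0], [0, 0, 0, -0.015, 0], [0, 0, 0, -0.015, 0], [0, 0, 0, -0.012, 0], [0, 0, 0, -0.01, 0], [0, 0, 0, -0.01, 0], [0, 0, 0, 0, 0]],
])

```text
time: 6.7
tool_pos: [0.5591, 0.2227, 0.1036]
tool_rot: [-0.001, 0.065, 0.998, -0.0]
contact_force: [-0.2, -0.1, -1.5]
gripper_width: 0.285
grasp_force: 61.0
```

Emit:
servo_tool([
  [[0, 0, 0, 0, 0], [55, 0, 0, 0, 0], [55, 0, 0, 0, 0], [55, 0, 0, 0, 0], [55, 0, 0, 0, 0], [55, 0, 0, 0, 0], [55, 0, 0, 0, 0], [55, 0, 0, 0, 0]],
])

```text
time: 7.5
tool_pos: [0.56, 0.223, 0.1053]
tool_rot: [-0.0, 0.065, 0.998, 0.0]
contact_force: [0.3, -0.7, 0.2]
gripper_width: 0.55
grasp_force: 0.0
```

Emit:
servo_tool([
  [[55, 0, 0, 0.01, 0], [55, 0, 0, 0.02, 0], [55, 0, 0, 0.03, 0], [55, 0, 0, 0.03, 0], [55, 0, 0, 0.02, 0], [55, 0, 0, 0, 0], [55, 0, 0, 0, 0], [55, 0, 0, 0, 0]],
])

```text
time: 8.3
tool_pos: [0.5591, 0.2227, 0.2134]
tool_rot: [-0.001, 0.065, 0.998, -0.0]
contact_force: [-0.8, -0.1, -1.2]
gripper_width: 0.549
grasp_force: 0.0
```

Run:
```python
from h import *
import pickle
c=cam('wrist'); pickle.dump(c,open('w3.pkl','wb')); s=cam('scene'); pickle.dump(s,open('s3.pkl','wb'))
print(manip.state()['tool_pos'])
a=s['im'][200:400,180:380]; a=cv2.resize(a,(480,480),interpolation=cv2.INTER_CUBIC); b=cv2.resize(c['im'],(400,300))
im=np.zeros((480,800,3),np.uint8); im[:,:400]=a[:,40:440]; im[:300,400:]=b; cv2.imwrite('pics/m3.png',im[...,::-1])
print('strips w');comps(c,.145,.16,.152,40,(.48,.65,.15,.3))
print('in shaft'); comps(c,.05,.07,.06,40,(.5,.62,.19,.25))
print('platform'); comps(s,.034,.046,.04,500,(.4,.75,.1,.45))
```

```text
[0.55901945 0.22273427 0.21317316]
strips w
[323. 192.] ctr [522.  229.4] size [54.3 29.3] long axis deg 82.5 medz 0.1501 rgb [217 220 190]
[322. 347.] ctr [600.5 218.9] size [54.3 31.6] long axis deg 82.5 medz 0.1497 rgb [149 133 110]
in shaft
[306. 149.] ctr [506.7 220.6] size [16.7  2. ] long axis deg 82.5 medz 0.0584 rgb [148 133 111]
[328. 149.] ctr [508.7 235.7] size [11.1  2. ] long axis deg 82.5 medz 0.0578 rgb [141 129 108]
[327. 226.] ctr [566.  227.5] size [29.9 78.1] long axis deg -5.5 medz 0.0581 rgb [212  88  77]
[321. 289.] ctr [614.4 217.1] size [34.4  9.4] long axis deg 82.5 medz 0.0606 rgb [154 136 112]
platform
[266. 349.] ctr [563.1 252.9] size [181.  125.9] long axis deg 82.6 medz 0.0397 rgb [171 119  68]
```

View pics/m3.png

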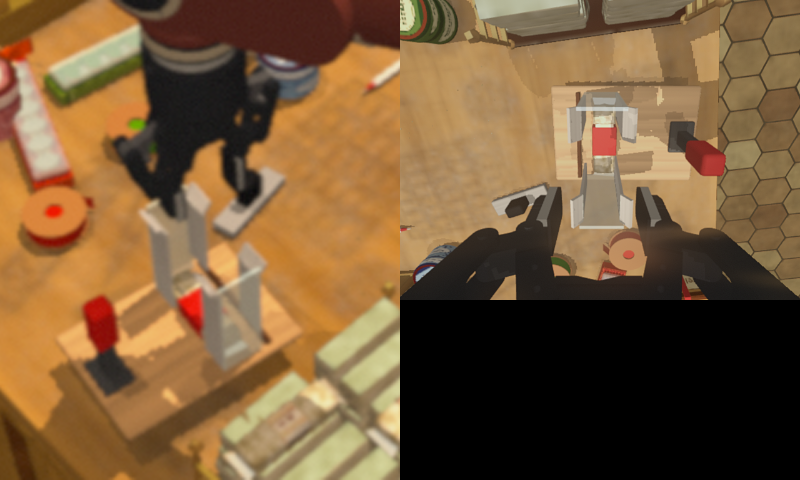

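Red lies flat in the magazine and the caddy hasn't moved (refined magazine centre (0.561, 0.2235)). Next, blue.

Emit:
servo_tool([
  [[55, 0, -0.046, 0, 1.9], [55, -0.001, -0.046, 0, 1.9], [55, -0.001, -0.046, 0, 1.9], [55, -0.001, -0.046, 0, 1.9], [55, -0.001, -0.046, -0.01, 1.9], [55, -0.001, -0.046, -0.02, 1.9], [55, -0.001, -0.046, -0.03, 1.9], [55, 0, -0.045, -0.03, 1.6]],
])

```text
time: 9.2
tool_pos: [0.5534, -0.138, 0.1288]
tool_rot: [-0.0, -0.065, 0.998, 0.0]
contact_force: [1.2, -0.7, -0.2]
gripper_width: 0.549
grasp_force: 0.0
```

Emit:
servo_tool([
  [[55, 0, 0, -0.02, 0], [55, 0, 0, 0, 0], [55, 0, 0, 0, 0], [55, 0, 0, 0, 0], [55, 0, 0, 0, 0], [55, 0, 0, 0, 0], [55, 0, 0, 0, 0], [55, 0, 0, 0, 0]],
])

```text
time: 10.0
tool_pos: [0.5543, -0.1361, 0.1108]
tool_rot: [0.0, -0.065, 0.998, -0.0]
contact_force: [0.8, -0.1, -0.3]
gripper_width: 0.551
grasp_force: 0.0
```

Run:
```python
from h import *
import pickle
c=cam('wrist'); pickle.dump(c,open('w4.pkl','wb'))
print(manip.state()['tool_pos'],manip.state()['tool_rot'])
print('bars');comps(c,.014,.03,.02,300,(.5,.62,-.3,.0))
hsv=cv2.cvtColor(c['im'],cv2.COLOR_RGB2HSV).astype(int); P=cloud(c)
reg=(P[...,0]>.5)&(P[...,0]<.62)&(P[...,1]<-.05)&(P[...,1]>-.28)&(P[...,2]>.014)&(P[...,2]<.03)
for nm,m in dict(blue=(hsv[...,0]>100)&(hsv[...,0]<125)&(hsv[...,1]>120),black=hsv[...,2]<70).items():
    v,u=np.where(m&reg); X=plane(c,np.c_[u,v],.02)[:,:2]; print(nm,[np.round(q,4) for q in cv2.minAreaRect((X*1000).astype(np.float32))])
```

```text
[ 0.55419434 -0.13618157  0.11060482] [ 1.87524704e-04 -6.46854930e-02  9.97905678e-01 -1.00397080e-04]
bars
[302. 243.] ctr [ 553.9 -145.7] size [83.1 28.8] long axis deg 8.2 medz 0.0183 rgb [ 87 126 182]
[190. 247.] ctr [ 565.  -210.7] size [83.3 29.4] long axis deg 0.5 medz 0.0183 rgb [70 62 50]
blue [array([ 554.7792, -145.4263]), array([34.1084, 27.6077]), np.float64(8.4659)]
black [array([ 565.5635, -210.0518]), array([35.2845, 28.5191]), np.float64(0.9571)]
```

Emit:
servo_tool([
  [[55, 0, -0.005, -0.01, 1], [55, 0, -0.0043, -0.02, 0], [55, 0, 0, -0.02, 0], [55, 0, 0, -0.02, 0], [55, 0, 0, -0.015, 0], [55, 0, 0, -0.009, 0], [55, 0, 0, 0, 0], [0, 0, 0, 0, 0]],
])

```text
time: 10.85
tool_pos: [0.5545, -0.1458, 0.0167]
tool_rot: [0.0, -0.073, 0.997, -0.0]
contact_force: [-0.2, -0.8, 0.2]
gripper_width: 0.399
grasp_force: 0.0
```

Emit:
servo_tool([
  [[0, 0, 0, 0, 0], [0, 0, 0, 0, 0], [0, 0, 0, 0, 0], [0, 0, 0, 0, 0], [0, 0, 0, 0, 0], [0, 0, 0, 0.01, 0], [0, 0, 0, 0.02, 0], [0, 0, 0, 0.02, 0]],
])

```text
time: 11.65
tool_pos: [0.5531, -0.1452, 0.0661]
tool_rot: [-0.001, -0.073, 0.997, 0.001]
contact_force: [0.7, 0.8, -0.9]
gripper_width: 0.284
grasp_force: 61.6
```

Emit:
servo_tool([
  [[0, 0, 0.02, 0.04, -1], [0, 0, 0.025, 0.04, -2], [0, 0, 0.025, 0.04, -2], [0, 0.001, 0.04, 0.02, -2], [0, 0.001, 0.045, 0, -2], [0, 0.001, 0.045, 0, -2], [0, 0.001, 0.045, 0, -2], [0, 0.001, 0.045, 0, -2]],
])

```text
time: 12.45
tool_pos: [0.5583, 0.1461, 0.2063]
tool_rot: [-0.0, 0.058, 0.998, -0.0]
contact_force: [0.9, -0.5, -1.2]
gripper_width: 0.286
grasp_force: 61.5
```

Emit:
servo_tool([
  [[0, 0.001, 0.04, 0, -0.9], [0, 0.0005, 0.03, 0, 0], [0, 0, 0.009, 0, 0], [0, 0, 0, 0, 0], [0, 0, 0, 0, 0], [0, 0, 0, 0, 0], [0, 0, 0, 0, 0], [0, 0, 0, 0, 0]],
])

```text
time: 13.25
tool_pos: [0.5607, 0.2225, 0.2064]
tool_rot: [0.0, 0.066, 0.998, -0.0]
contact_force: [-0.0, 1.0, 0.9]
gripper_width: 0.287
grasp_force: 61.6
```

Emit:
servo_tool([
  [[0, 0, 0, -0.02, 0], [0, 0, 0, -0.02, 0], [0, 0, 0, -0.015, 0], [0, 0, 0, -0.015, 0], [0, 0, 0, -0.012, 0], [0, 0, 0, -0.01, 0], [0, 0, 0, -0.01, 0], [0, 0, 0, 0, 0]],
])

```text
time: 14.05
tool_pos: [0.5597, 0.2232, 0.1026]
tool_rot: [-0.001, 0.065, 0.998, -0.0]
contact_force: [-0.8, 0.2, -0.5]
gripper_width: 0.288
grasp_force: 61.6
```

Emit:
servo_tool([
  [[0, 0, 0, 0, 0], [0, 0, 0, 0, 0], [55, 0, 0, 0, 0], [55, 0, 0, 0, 0], [55, 0, 0, 0, 0], [55, 0, 0, 0, 0], [55, 0, 0, 0, 0], [55, 0, 0, 0, 0]],
])

```text
time: 14.85
tool_pos: [0.5606, 0.2234, 0.1043]
tool_rot: [0.0, 0.065, 0.998, 0.0]
contact_force: [0.1, -0.3, -0.3]
gripper_width: 0.55
grasp_force: 0.0
```

Emit:
servo_tool([
  [[55, 0, 0, 0.01, 0], [55, 0, 0, 0.02, 0], [55, 0, 0, 0.03, 0], [55, 0, 0, 0.03, 0], [55, 0, 0, 0.02, 0], [55, 0, 0, 0, 0], [55, 0, 0, 0, 0], [55, 0, 0, 0, 0]],
])

```text
time: 15.65
tool_pos: [0.5596, 0.2232, 0.2124]
tool_rot: [-0.001, 0.065, 0.998, -0.0]
contact_force: [0.8, -0.1, -0.2]
gripper_width: 0.548
grasp_force: 0.0
```

Run:
```python
from h import *
c=cam('wrist'); s=cam('scene')
print(manip.state()['tool_pos'])
print('strips w');comps(c,.145,.16,.152,40,(.48,.65,.15,.3))
print('in shaft'); comps(c,.068,.09,.08,80,(.53,.60,.19,.25))
print('platform'); comps(s,.034,.046,.04,500,(.4,.75,.1,.45))
print('follower');comps(c,.005,.015,.01,150,(.55,.75,.0,.2))
```

```text
[0.55961653 0.22312297 0.21217594]
strips w
[322. 191.] ctr [522.  229.5] size [54.3 29.6] long axis deg 82.5 medz 0.1501 rgb [185 167 130]
[321. 347.] ctr [600.7 219. ] size [54.3 30.9] long axis deg 82.5 medz 0.1497 rgb [149 133 110]
in shaft
[319. 233.] ctr [563.5 222.2] size [28.6 70.6] long axis deg -6.6 medz 0.0773 rgb [ 86 124 177]
platform
[266. 349.] ctr [563.1 252.8] size [180.9 125.8] long axis deg 82.7 medz 0.0399 rgb [171 119  69]
follower
[264. 332.] ctr [674.4 156.6] size [10.8 27.1] long axis deg -7.2 medz 0.0085 rgb [189 179 164]
[192. 347.] ctr [684.3  86.9] size [18.6 29.7] long axis deg -78.7 medz 0.0087 rgb [189 179 163]
```

Blue is seated flat (top 0.077). Now black.

Emit:
servo_tool([
  [[55, 0, -0.045, 0, 1], [55, 0.001, -0.045, 0, 1], [55, 0.001, -0.045, 0, 1], [55, 0.001, -0.045, 0, 1], [55, 0.001, -0.045, 0, 1], [55, 0.001, -0.045, 0, 1], [55, 0, -0.045, -0.02, 1], [55, 0, -0.045, -0.02, 1.3]],
])

```text
time: 16.55
tool_pos: [0.5654, -0.1385, 0.1736]
tool_rot: [0.0, -0.007, 1.0, -0.0]
contact_force: [0.9, -0.1, -0.0]
gripper_width: 0.549
grasp_force: 0.0
```

Emit:
servo_tool([
  [[55, 0, -0.04, -0.02, 0], [55, 0, -0.03, -0.03, 0], [55, 0, -0.004, -0.03, 0], [55, 0, 0, -0.03, 0], [55, 0, 0, -0.02, 0], [55, 0, 0, -0.01, 0], [55, 0, 0, 0, 0], [55, 0, 0, 0, 0]],
])

```text
time: 17.35
tool_pos: [0.566, -0.2107, 0.0349]
tool_rot: [0.0, -0.007, 1.0, -0.0]
contact_force: [-0.2, 0.0, 1.0]
gripper_width: 0.55
grasp_force: 0.0
```

Emit:
servo_tool([
  [[55, 0, 0, -0.01, 0], [55, 0, 0, -0.007, 0], [55, 0, 0, 0, 0], [0, 0, 0, 0, 0], [0, 0, 0, 0, 0], [0, 0, 0, 0, 0], [0, 0, 0, 0, 0], [0, 0, 0, 0, 0]],
])

```text
time: 18.15
tool_pos: [0.5659, -0.2107, 0.0177]
tool_rot: [0.0, -0.007, 1.0, -0.0]
contact_force: [1.0, 1.0, 1.4]
gripper_width: 0.287
grasp_force: 61.7
```

Emit:
servo_tool([
  [[0, 0, 0, 0, 0], [0, 0, 0, 0.01, 0], [0, 0, 0, 0.03, 0], [0, 0, 0, 0.04, -1], [0, 0, 0.02, 0.04, -1], [0, 0, 0.03, 0.035, -1], [0, 0, 0.04, 0.025, -1], [0, 0, 0.045, 0.01, -1]],
])

```text
time: 18.95
tool_pos: [0.5668, -0.0753, 0.2119]
tool_rot: [0.003, 0.038, 0.999, -0.001]
contact_force: [-0.0, -0.0, 0.3]
gripper_width: 0.285
grasp_force: 61.4
```

Emit:
servo_tool([
  [[0, -0.001, 0.045, 0, -1], [0, -0.001, 0.045, 0, -1], [0, -0.001, 0.045, 0, -1], [0, -0.001, 0.045, 0, -0.3], [0, -0.001, 0.045, 0, 0], [0, 0, 0.045, 0, 0], [0, 0, 0.029, 0, 0], [0, 0, 0, 0, 0]],
])

```text
time: 19.75
tool_pos: [0.5597, 0.2267, 0.2075]
tool_rot: [-0.0, 0.063, 0.998, 0.0]
contact_force: [-0.2, -0.5, 0.1]
gripper_width: 0.287
grasp_force: 61.4
```

Emit:
servo_tool([
  [[0, 0, 0, 0, 0], [0, 0, 0, 0, 0], [0, 0, 0, 0, 0], [0, 0, 0, 0, 0], [0, 0, 0, 0, 0], [0, 0, 0, 0, 0], [0, 0, 0, 0, 0], [0, 0, 0, 0, 0]],
])

```text
time: 20.55
tool_pos: [0.5606, 0.2233, 0.2073]
tool_rot: [-0.0, 0.065, 0.998, -0.0]
contact_force: [0.3, -0.2, -0.1]
gripper_width: 0.288
grasp_force: 61.4
```

Emit:
servo_tool([
  [[0, 0, 0, -0.02, 0], [0, 0, 0, -0.02, 0], [0, 0, 0, -0.015, 0], [0, 0, 0, -0.015, 0], [0, 0, 0, -0.012, 0], [0, 0, 0, -0.01, 0], [0, 0, 0, -0.01, 0], [0, 0, 0, 0, 0]],
])

```text
time: 21.35
tool_pos: [0.5597, 0.2231, 0.1036]
tool_rot: [-0.001, 0.065, 0.998, -0.0]
contact_force: [-0.5, -0.5, 0.2]
gripper_width: 0.289
grasp_force: 61.4
```

Emit:
servo_tool([
  [[0, 0, 0, 0, 0], [0, 0, 0, 0, 0], [55, 0, 0, 0, 0], [55, 0, 0, 0, 0], [55, 0, 0, 0, 0], [55, 0, 0, 0, 0], [55, 0, 0, 0, 0], [55, 0, 0, 0, 0]],
])

```text
time: 22.15
tool_pos: [0.5606, 0.2234, 0.1053]
tool_rot: [-0.0, 0.065, 0.998, -0.0]
contact_force: [0.0, -0.1, 0.2]
gripper_width: 0.553
grasp_force: 0.0
```

Emit:
servo_tool([
  [[55, 0, 0, 0.01, 0], [55, 0, 0, 0.02, 0], [55, 0, 0, 0.03, 0], [55, 0, 0, 0.03, 0], [55, 0, 0, 0.02, 0], [55, 0, 0, 0, 0], [55, 0, 0, 0, 0], [55, 0, 0, 0, 0]],
])

```text
time: 22.95
tool_pos: [0.5596, 0.2231, 0.2134]
tool_rot: [-0.001, 0.065, 0.998, -0.0]
contact_force: [-0.2, -0.3, -0.6]
gripper_width: 0.552
grasp_force: 0.0
```

Emit:
servo_tool([
  [[55, -0.01, -0.01, 0, 4], [55, -0.01, -0.01, 0.01, 4], [55, -0.01, -0.01, 0.01, 3.6], [55, -0.01, -0.01, 0.01, 0], [55, 0, 0, 0.01, 0], [55, 0, 0, 0.0, 0], [55, 0, 0, 0, 0], [55, 0, 0, 0, 0]],
])

```text
time: 23.75
tool_pos: [0.5205, 0.1836, 0.2542]
tool_rot: [-0.001, -0.036, 0.999, -0.0]
contact_force: [-0.2, -0.1, 0.4]
gripper_width: 0.55
grasp_force: 0.0
```

Run:
```python
from h import *
import pickle
c=cam('wrist'); s=cam('scene'); pickle.dump((c,s),open('w5.pkl','wb')); save(c,'w5.png')
print(manip.state()['tool_pos'],manip.state()['tool_rot'])
print('strips w');comps(c,.145,.16,.152,40,(.48,.65,.15,.3))
print('in shaft'); comps(c,.088,.11,.1,80,(.53,.60,.19,.25))
print('platform'); comps(s,.034,.046,.04,500,(.4,.75,.1,.45))
print('follower w');comps(c,.005,.015,.01,100,(.55,.75,.0,.2))
print('follower s');comps(s,.005,.015,.01,60,(.55,.75,.0,.2))
print('knob s');comps(s,.033,.047,.04,30,(.6,.75,.0,.16));print('knob w');comps(c,.033,.047,.04,30,(.6,.75,.0,.16))
```

```text
[0.52045031 0.1835693  0.25435971] [-7.54662025e-04 -3.59068077e-02  9.99354851e-01 -1.17681491e-04]
strips w
[396. 245.] ctr [521.3 228.9] size [54.3 30.4] long axis deg 82.4 medz 0.15 rgb [145 134 118]
[343. 364.] ctr [600.  214.7] size [47.2 31.5] long axis deg 82.5 medz 0.1498 rgb [155 137 109]
in shaft
[362. 279.] ctr [565.  220.4] size [31.9 78.9] long axis deg -15.4 medz 0.0962 rgb [67 58 49]
[398. 244.] ctr [534.8 244.9] size [12.2  5.2] long axis deg 7.6 medz 0.1008 rgb [115 107  95]
platform
[266. 349.] ctr [563.1 253. ] size [181.2 125.9] long axis deg 82.6 medz 0.0399 rgb [239 182 103]
follower w
[272. 334.] ctr [675.9 144.2] size [26.7 28.9] long axis deg -78.7 medz 0.0086 rgb [191 181 166]
follower s
[291. 278.] ctr [678.6  93.6] size [20.3 51.7] long axis deg -57.0 medz 0.0102 rgb [184 165 143]
knob s
[284. 274.] ctr [680.  114.7] size [15.3 30. ] long axis deg -62.2 medz 0.0397 rgb [34 30 30]
knob w
[286. 289.] ctr [607.3 158.6] size [10.5  2.8] long axis deg 2.6 medz 0.0382 rgb [186 152 111]
```

View pics/w5.png

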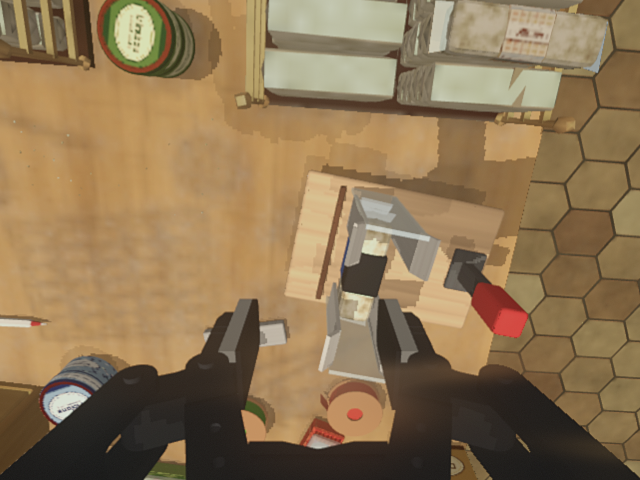

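Black is in flat (top 0.096). The follower has been knocked to about (0.68, 0.11) and is partly hidden by the finger at (250,335). I'll turn the tool and look from above it.

Emit:
servo_tool([
  [[55, 0.016, -0.015, 0, -8], [55, 0.016, -0.015, 0, -8], [55, 0.016, -0.015, 0, -8], [55, 0.016, -0.015, 0, -8], [55, 0.016, -0.015, 0, -8], [55, 0.016, -0.015, 0, -8], [55, 0.016, -0.015, 0, -8], [55, 0.016, -0.015, 0, -8]],
])

```text
time: 24.65
tool_pos: [0.6492, 0.0629, 0.2545]
tool_rot: [-0.0, 0.502, 0.865, -0.0]
contact_force: [0.6, -0.0, -0.4]
gripper_width: 0.553
grasp_force: 0.0
```

Emit:
servo_tool([
  [[55, 0.016, -0.015, 0, -8], [55, 0.016, -0.013, 0, -8], [55, 0, 0, 0, 0], [55, 0, 0, 0, 0], [55, 0, 0, 0, 0], [55, 0, 0, 0, 0], [55, 0, 0, 0, 0], [55, 0, 0, 0, 0]],
])

```text
time: 25.45
tool_pos: [0.6804, 0.0358, 0.2555]
tool_rot: [0.0, 0.615, 0.789, 0.0]
contact_force: [-0.2, -0.0, -0.4]
gripper_width: 0.551
grasp_force: 0.0
```

Run:
```python
from h import *
import pickle
c=cam('wrist'); pickle.dump(c,open('w6.pkl','wb')); save(c,'w6.png')
print(manip.state()['tool_pos'],manip.state()['tool_rot'],manip.state()['joint_pos'])
print('follower w');comps(c,.004,.015,.01,100,(.6,.75,.0,.2))
print('knob w');comps(c,.033,.047,.04,30,(.6,.75,.0,.18))
```

```text
[0.68039956 0.03570865 0.25553697] [1.02967898e-04 6.14702600e-01 7.88758961e-01 6.41407220e-05] [-5.66817481e-02  1.77234896e-01  1.46116841e+00 -1.17229628e-05
  1.50294701e+00 -3.03459543e-01]
follower w
[344. 105.] ctr [684.3 115.7] size [25.8 87.3] long axis deg -78.0 medz 0.009 rgb [65 56 49]
knob w
[272.  14.] ctr [609.1 168.8] size [23.3 18.4] long axis deg 82.7 medz 0.0387 rgb [163 130  93]
[347. 108.] ctr [684.2 115.8] size [15.9 25.3] long axis deg -77.8 medz 0.0387 rgb [66 58 51]
```

View pics/w6.png

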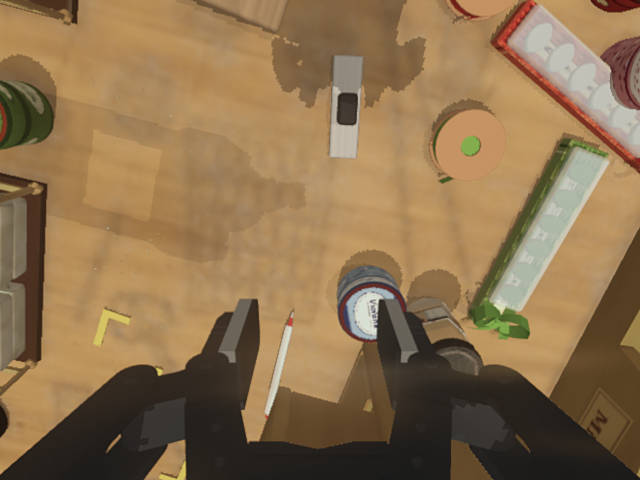

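Follower at (347,108) → (0.684, 0.116), long axis -78°, knob up. Grasp the knob.

Emit:
servo_tool([
  [[45, 0.001, 0.02, -0.03, -1.1], [45, 0.001, 0.02, -0.03, -1.1], [45, 0.001, 0.02, -0.03, 0], [45, 0.001, 0.02, -0.03, 0], [45, 0, 0, -0.03, 0], [45, 0, 0, -0.03, 0], [45, 0, 0, -0.02, 0], [45, 0, 0, 0, 0]],
])

```text
time: 26.3
tool_pos: [0.6815, 0.1153, 0.0508]
tool_rot: [-0.003, 0.63, 0.777, -0.003]
contact_force: [-1.0, -0.4, -0.5]
gripper_width: 0.452
grasp_force: 0.0
```

Emit:
servo_tool([
  [[45, 0, 0, -0.012, 0], [45, 0, 0, -0.01, 0], [45, 0, 0, -0.005, 0], [45, 0, 0, 0, 0], [0, 0, 0, 0, 0], [0, 0, 0, 0, 0], [0, 0, 0, 0, 0], [0, 0, 0, 0, 0]],
])

```text
time: 27.1
tool_pos: [0.6852, 0.1154, 0.0292]
tool_rot: [0.001, 0.63, 0.777, 0.001]
contact_force: [1.3, 0.3, 3.0]
gripper_width: 0.172
grasp_force: 59.4
```

Emit:
servo_tool([
  [[0, 0, 0, 0, 0], [0, 0, 0, 0, 0], [0, 0, 0, 0, 0], [0, 0, 0, 0.01, 0], [0, 0, 0, 0.02, 0], [0, 0, 0, 0.03, 0], [0, 0, 0, 0.03, 0], [0, 0, 0, 0, 0]],
])

```text
time: 27.9
tool_pos: [0.6873, 0.1156, 0.1237]
tool_rot: [0.003, 0.63, 0.777, 0.003]
contact_force: [1.3, 0.1, -1.0]
gripper_width: 0.176
grasp_force: 59.0
```

Emit:
servo_tool([
  [[0, 0, 0, 0.03, 7.8], [0, 0, 0, 0.03, 7.8], [0, -0.0175, 0.015, 0.025, 7.8], [0, -0.0175, 0.015, 0, 7.8], [0, -0.0175, 0.015, 0, 7.8], [0, -0.0175, 0.015, 0, 7.8], [0, -0.0175, 0.015, 0, 7.8], [0, -0.0175, 0.015, 0, 7.8]],
])

```text
time: 28.7
tool_pos: [0.5776, 0.2056, 0.2007]
tool_rot: [-0.002, 0.134, 0.991, -0.001]
contact_force: [-0.1, 0.9, -1.8]
gripper_width: 0.175
grasp_force: 59.0
```

Emit:
servo_tool([
  [[0, -0.0124, 0.0118, 0, 8.1], [0, -0.006, 0.006, 0, 0], [0, 0, 0, 0, 0], [0, 0, 0, 0, 0], [0, 0, 0, 0, 0], [0, 0, 0, 0, 0], [0, 0, 0, 0, 0], [0, 0, 0, 0, 0]],
])

```text
time: 29.5
tool_pos: [0.5614, 0.2229, 0.2033]
tool_rot: [0.0, 0.067, 0.998, -0.0]
contact_force: [-0.5, -0.4, -2.0]
gripper_width: 0.171
grasp_force: 59.0
```

Run:
```python
from h import *
import pickle
c=cam('wrist'); s=cam('scene'); pickle.dump(c,open('w7.pkl','wb'))
print(manip.state()['tool_pos'],manip.state()['tool_rot'])
a=s['im'][200:400,180:380]; a=cv2.resize(a,(480,480),interpolation=cv2.INTER_CUBIC); b=cv2.resize(c['im'],(400,300))
im=np.zeros((480,800,3),np.uint8); im[:,:400]=a[:,40:440]; im[:300,400:]=b; cv2.imwrite('pics/m7.png',im[...,::-1])
print('plate');comps(c,.175,.195,.185,40,(.48,.65,.15,.3))
print('strips w');comps(c,.145,.16,.152,40,(.48,.65,.15,.3))
```

```text
[0.56130263 0.22305083 0.20334492] [3.48046031e-05 6.64686996e-02 9.97788510e-01 9.08825497e-07]
plate
[318. 247.] ctr [534.7 226.2] size [28.9 40.5] long axis deg -8.6 medz 0.1832 rgb [181 172 158]
[318. 385.] ctr [597.1 217.5] size [19.1  8. ] long axis deg 82.4 medz 0.183 rgb [181 171 156]
strips w
[321. 191.] ctr [522.1 229.4] size [54.3 29.6] long axis deg 82.4 medz 0.1502 rgb [205 190 158]
```

View pics/m7.png

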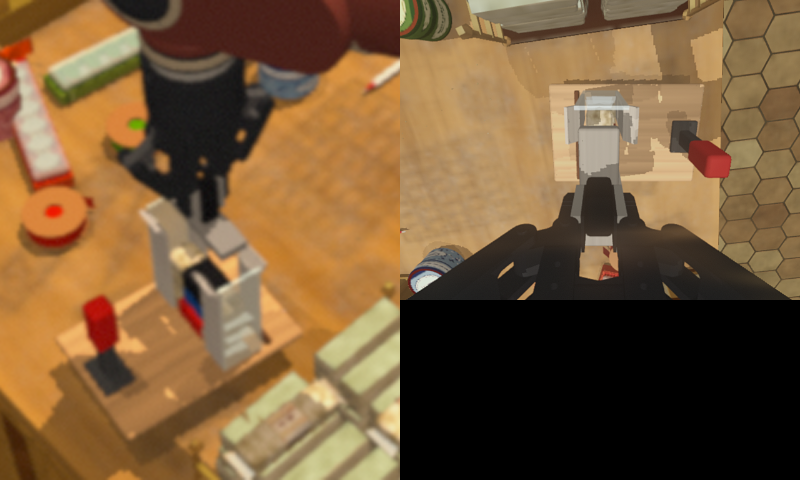

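Stack red/blue/black visible in the shaft; the follower is aligned above. Lower it and release.

Emit:
servo_tool([
  [[0, 0, 0.0005, -0.015, 0], [0, 0, 0, -0.015, 0], [0, 0, 0, -0.012, 0], [0, 0, 0, -0.01, 0], [0, 0, 0, -0.01, 0], [0, 0, 0, -0.005, 0], [0, 0, 0, -0.003, 0], [0, 0, 0, 0, 0]],
])

```text
time: 30.4
tool_pos: [0.5611, 0.2237, 0.1331]
tool_rot: [-0.0, 0.066, 0.998, -0.0]
contact_force: [0.1, -0.2, -1.8]
gripper_width: 0.172
grasp_force: 59.1
```

Emit:
servo_tool([
  [[0, 0, 0, 0, 0], [0, 0, 0, 0, 0], [50, 0, 0, 0, 0], [50, 0, 0, 0, 0], [50, 0, 0, 0, 0], [50, 0, 0, 0, 0], [50, 0, 0, 0, 0], [50, 0, 0, 0, 0]],
])

```text
time: 31.2
tool_pos: [0.5612, 0.2237, 0.1334]
tool_rot: [0.0, 0.066, 0.998, 0.0]
contact_force: [-0.5, -0.1, -0.4]
gripper_width: 0.5
grasp_force: 0.0
```

Emit:
servo_tool([
  [[50, 0, 0, 0.01, 0], [50, 0, 0, 0.02, 0], [50, 0, 0, 0.03, 0], [50, 0, 0, 0.03, 0], [50, 0, 0, 0.0, 0], [50, 0, 0, 0, 0], [50, 0, 0, 0, 0], [50, 0, 0, 0, 0]],
])

```text
time: 32.0
tool_pos: [0.5603, 0.2234, 0.2214]
tool_rot: [-0.001, 0.066, 0.998, -0.0]
contact_force: [0.4, 0.3, -0.0]
gripper_width: 0.5
grasp_force: 0.0
```

Run:
```python
from h import *
import pickle
c=cam('wrist'); s=cam('scene'); d=cam('side'); pickle.dump((c,s,d),open('w8.pkl','wb'))
print(manip.state()['tool_pos'],manip.state()['tool_rot'])
print('knob');comps(c,.128,.145,.138,40,(.54,.58,.2,.25))
print('plate');comps(c,.1,.12,.108,40,(.52,.61,.2,.25))
print('platform'); comps(s,.034,.046,.04,500,(.4,.75,.1,.45)); comps(s,.133,.143,.138,30,(.5,.65,.28,.37))
print('mark')
for q in (c,s,d):
    hsv=cv2.cvtColor(q['im'],cv2.COLOR_RGB2HSV).astype(int); P=cloud(q); H,S,V=hsv[...,0],hsv[...,1],hsv[...,2]
    m=(H>20)&(H<33)&(S>130)&(V>150)&(np.abs(P[...,2])<.02)&(P[...,0]>.43)&(P[...,0]<.67)&(P[...,1]<-.1)&(P[...,1]>-.42)
    n,l,st,ce=cv2.connectedComponentsWithStats(cv2.dilate(m.astype(np.uint8),np.ones((3,3))))
    for i in range(1,n):
        v,u=np.where((l==i)&m)
        if len(v)<15: continue
        X=plane(q,np.c_[u,v],0)[:,:2]; print(len(v),'x',X[:,0].min().round(4),X[:,0].max().round(4),'y',X[:,1].min().round(4),X[:,1].max().round(4),X.mean(0).round(4))
    print()
a=s['im'][200:400,180:380]; a=cv2.resize(a,(480,480),interpolation=cv2.INTER_CUBIC); b=cv2.resize(d['im'][320:460,180:360],(400,300))
im=np.zeros((480,800,3),np.uint8); im[:,:400]=a[:,40:440]; im[:300,400:]=b; cv2.imwrite('pics/m8.png',im[...,::-1])
```

```text
[0.56067936 0.223519   0.22206186] [-9.48234903e-04  6.62859923e-02  9.97800161e-01 -3.27612758e-04]
knob
[319. 250.] ctr [557.6 223.5] size [15.5 26. ] long axis deg -7.6 medz 0.1354 rgb [64 55 46]
plate
[319. 230.] ctr [560.1 223.1] size [25.5 83.5] long axis deg -7.6 medz 0.1057 rgb [58 48 40]
[293. 281.] ctr [587.2 202.2] size [3.3 8. ] long axis deg -8.7 medz 0.1098 rgb [127 118 106]
[348. 281.] ctr [592.1 238.7] size [4. 8.] long axis deg -6.4 medz 0.1102 rgb [130 119 107]
platform
[266. 349.] ctr [563.  252.9] size [181.2 125.6] long axis deg 82.3 medz 0.0398 rgb [171 120  70]
[238. 328.] ctr [571.4 322.7] size [22.6 23.2] long axis deg -1.4 medz 0.1372 rgb [184  19   8]
mark

76 x 0.6056 0.6352 y -0.2226 -0.1702 [ 0.6246 -0.1909]
153 x 0.5116 0.5573 y -0.31 -0.2126 [ 0.5404 -0.2671]
28 x 0.4533 0.465 y -0.3621 -0.3377 [ 0.4585 -0.3507]
86 x 0.4791 0.5151 y -0.1988 -0.1516 [ 0.4919 -0.1692]

136 x 0.481 0.5157 y -0.1923 -0.1449 [ 0.4932 -0.1637]
125 x 0.6066 0.6358 y -0.2156 -0.1666 [ 0.6262 -0.1867]
514 x 0.5117 0.5703 y -0.3147 -0.2074 [ 0.5433 -0.2752]
200 x 0.4539 0.4832 y -0.359 -0.3074 [ 0.4651 -0.3389]
207 x 0.5746 0.6105 y -0.3779 -0.3307 [ 0.5978 -0.3603]
```

View pics/m8.png

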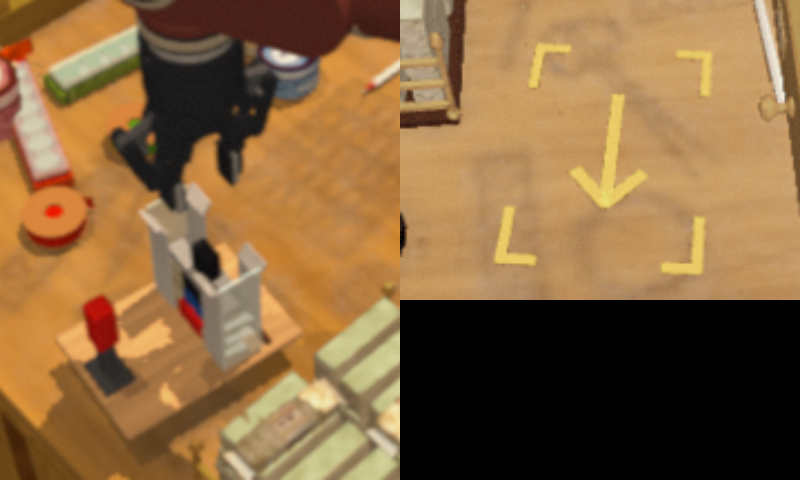

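Follower is seated, knob up, and the mark is clear. Fit the mark outline.

Run:
```python
from h import *
import pickle
for q in pickle.load(open('w8.pkl','rb')):
    hsv=cv2.cvtColor(q['im'],cv2.COLOR_RGB2HSV).astype(int); P=cloud(q); H,S,V=hsv[...,0],hsv[...,1],hsv[...,2]
    m=(H>20)&(H<33)&(S>130)&(V>150)&(np.abs(P[...,2])<.02)&(P[...,0]>.43)&(P[...,0]<.67)&(P[...,1]<-.1)&(P[...,1]>-.42)
    n,l,st,ce=cv2.connectedComponentsWithStats(cv2.dilate(m.astype(np.uint8),np.ones((3,3))))
    k=np.isin(l,[i for i in range(1,n) if st[i,4]>60])&m
    v,u=np.where(k); X=plane(q,np.c_[u,v],0)[:,:2]
    if len(X)<50: continue
    r=cv2.minAreaRect((X*1000).astype(np.float32)); print(r, cv2.boxPoints(r).round(0).tolist())
```

```text
Traceback (most recent call last):
  File "h.py", line 14, in plane
    u=cv2.undistortPoints(np.array(px,float).reshape(-1,1,2),c['K'],c['d']).reshape(-1,2)
      ~~~~~~~~~~~~~~~~~~~^^^^^^^^^^^^^^^^^^^^^^^^^^^^^^^^^^^^^^^^^^^^^^^^^^
cv2.error: OpenCV(4.12.0) /io/opencv/modules/calib3d/src/undistort.dispatch.cpp:347: error: (-215:Assertion failed) CV_IS_MAT(_src) && CV_IS_MAT(_dst) && (_src->rows == 1 || _src->cols == 1) && (_dst->rows == 1 || _dst->cols == 1) && _src->cols + _src->rows - 1 == _dst->rows + _dst->cols - 1 && (CV_MAT_TYPE(_src->type) == CV_32FC2 || CV_MAT_TYPE(_src->type) == CV_64FC2) && (CV_MAT_TYPE(_dst->type) == CV_32FC2 || CV_MAT_TYPE(_dst->type) == CV_64FC2) in function 'cvUndistortPointsInternal'
```

```bash
cat > mk.py <<'E'
from h import *
def mark(q):
    hsv=cv2.cvtColor(q['im'],cv2.COLOR_RGB2HSV).astype(int); P=cloud(q); H,S,V=hsv[...,0],hsv[...,1],hsv[...,2]
    m=(H>20)&(H<33)&(S>130)&(V>150)&(np.abs(P[...,2])<.02)&(P[...,0]>.43)&(P[...,0]<.67)&(P[...,1]<-.1)&(P[...,1]>-.42)
    n,l,st,ce=cv2.connectedComponentsWithStats(cv2.dilate(m.astype(np.uint8),np.ones((3,3))))
    k=np.isin(l,[i for i in range(1,n) if st[i,4]>60])&m
    v,u=np.where(k)
    if len(v)<50: return
    X=plane(q,np.c_[u,v],0)[:,:2]
    r=cv2.minAreaRect((X*1000).astype(np.float32)); print(r, cv2.boxPoints(r).round(0).tolist())
E
python3 - <<'E'
from mk import *
import pickle
for q in pickle.load(open('w8.pkl','rb')): mark(q)
E
```

```text
((548.981689453125, -236.7327880859375), (151.4595947265625, 153.78793334960938), 80.64907836914062) [[461.0, -299.0], [613.0, -324.0], [637.0, -175.0], [485.0, -150.0]]
((545.68603515625, -261.4988098144531), (213.6431884765625, 152.80621337890625), 80.8651351928711) [[453.0, -355.0], [604.0, -379.0], [638.0, -168.0], [487.0, -144.0]]
```

Emit:
servo_tool([
  [[50, -0.005, -0.044, 0.01, 0], [50, -0.005, -0.044, 0.01, 0], [50, -0.005, -0.044, 0.01, 0], [50, -0.005, -0.044, 0.01, 0], [50, -0.005, -0.044, 0.01, 0], [50, -0.005, -0.044, 0, 0], [50, -0.005, -0.044, 0, 0], [50, -0.005, -0.044, 0, 0]],
])

```text
time: 32.95
tool_pos: [0.5206, -0.13, 0.2732]
tool_rot: [0.0, 0.066, 0.998, 0.0]
contact_force: [0.6, -0.4, -0.5]
gripper_width: 0.5
grasp_force: 0.0
```

Emit:
servo_tool([
  [[50, -0.005, -0.044, 0, 0], [50, 0, -0.044, 0, 0], [50, 0, -0.044, 0, 0], [50, 0, 0, 0, 0], [50, 0, 0, 0, 0], [50, 0, 0, 0, 0], [50, 0, 0, 0, 0], [50, 0, 0, 0, 0]],
])

```text
time: 33.75
tool_pos: [0.5164, -0.2592, 0.2734]
tool_rot: [0.0, 0.065, 0.998, -0.0]
contact_force: [0.5, 0.1, -0.5]
gripper_width: 0.501
grasp_force: 0.0
```

Run:
```python
from mk import *
q=cam('wrist'); mark(q); save(q,'w9.png'); print(manip.state()['tool_pos'])
s=cam('scene');mark(s);mark(cam('side'))
```

```text
((544.2431640625, -263.8119812011719), (213.07362365722656, 152.4882049560547), 80.9734115600586) [[452.0, -357.0], [603.0, -381.0], [636.0, -171.0], [486.0, -147.0]]
[ 0.51640714 -0.25933122  0.27346838]
((544.2762451171875, -267.7018737792969), (213.49191284179688, 153.55435180664062), 80.99823760986328) [[452.0, -361.0], [603.0, -385.0], [637.0, -174.0], [485.0, -150.0]]
((545.2254638671875, -262.271240234375), (212.1313018798828, 153.15951538085938), 80.82553100585938) [[453.0, -355.0], [604.0, -379.0], [638.0, -170.0], [487.0, -145.0]]
```

The mark by the wrist camera is at (0.5442, -0.2638), heading -99.0°. Back to the handle.

Emit:
servo_tool([
  [[70, 0.0045, 0.0447, 0, 0], [70, 0.0045, 0.0447, 0, 0], [70, 0.0045, 0.0447, 0, 0], [70, 0.0045, 0.0447, 0, 0], [70, 0.0045, 0.0447, 0, 0], [70, 0.0045, 0.0447, 0, 0], [70, 0.0045, 0.0447, 0, 0], [70, 0.0045, 0.0447, 0, 0]],
])

```text
time: 34.7
tool_pos: [0.552, 0.0994, 0.2736]
tool_rot: [0.0, 0.066, 0.998, 0.0]
contact_force: [0.4, -0.2, 0.1]
gripper_width: 0.701
grasp_force: 0.0
```

Emit:
servo_tool([
  [[70, 0.0045, 0.0447, 0, 0], [70, 0.0045, 0.0447, 0, 0], [70, 0.0045, 0.0447, 0, 0], [70, 0.0045, 0.0447, 0, 0], [70, 0.003, 0.044, 0, 0], [70, 0, 0, 0, 0], [70, 0, 0, 0, 0], [70, 0, 0, 0, 0]],
])

```text
time: 35.5
tool_pos: [0.5731, 0.3195, 0.2733]
tool_rot: [-0.0, 0.066, 0.998, -0.0]
contact_force: [0.3, 0.2, -0.3]
gripper_width: 0.697
grasp_force: 0.0
```

```bash
cat > cd.py <<'E'
from h import *
def red(c,h=.138):
    P=cloud(c); hsv=cv2.cvtColor(c['im'],cv2.COLOR_RGB2HSV).astype(int); m=((hsv[...,0]<8)|(hsv[...,0]>172))&(hsv[...,1]>120)&(P[...,2]>h-.006)&(P[...,2]<h+.006)
    n,l,st,ce=cv2.connectedComponentsWithStats(m.astype(np.uint8)); i=1+np.argmax(st[1:,4]); v,u=np.where(l==i)
    print('red',len(v),cv2.minAreaRect((plane(c,np.c_[u,v],h)[:,:2]*1000).astype(np.float32)))
E
python3 - <<'E'
from cd import *
c=cam('wrist'); save(c,'w10.png'); print(manip.state()['tool_pos']); red(c)
print('platform');comps(c,.034,.046,.04,500,(.4,.75,.1,.45))
E
```

```text
[0.57321809 0.31915564 0.27335107]
red 870 ((573.9149169921875, 323.1227111816406), (20.586097717285156, 21.898094177246094), 83.3182144165039)
platform
[277. 185.] ctr [565.  254.4] size [178.1 121.6] long axis deg 82.3 medz 0.0388 rgb [221 194 146]
[163. 218.] ctr [578.7 172.9] size [20.4 73. ] long axis deg -8.0 medz 0.0388 rgb [220 187 140]
```

Emit:
servo_tool([
  [[70, 0.0005, 0.002, -0.02, 0], [70, 0, 0.002, -0.03, 0], [70, 0, 0, -0.03, 0], [70, 0, 0, -0.03, 0], [70, 0, 0, -0.025, 0], [70, 0, 0, -0.015, 0], [70, 0, 0, -0.0085, 0], [70, 0, 0, 0, 0]],
])

```text
time: 36.35
tool_pos: [0.5734, 0.3234, 0.1141]
tool_rot: [-0.001, 0.067, 0.998, -0.0]
contact_force: [0.7, -0.5, 0.1]
gripper_width: 0.699
grasp_force: 0.0
```

Emit:
servo_tool([
  [[50, 0, 0, 0, 0], [50, 0, 0, 0, 0], [40, 0, 0, 0, 0], [30, 0, 0, 0, 0], [20, 0, 0, 0, 0], [0, 0, 0, 0, 0], [0, 0, 0, 0, 0], [0, 0, 0, 0, 0]],
])

```text
time: 37.15
tool_pos: [0.5741, 0.3243, 0.1157]
tool_rot: [0.001, 0.066, 0.998, 0.0]
contact_force: [-0.9, 0.7, 3.7]
gripper_width: 0.25
grasp_force: 59.0
```

```bash
cat > path.py <<'E'
import numpy as np
def S(O,th0,M,thm,tail,step=.01):
    # O->M hermite-like cubic in mark frame, then straight tail
    O=np.array(O);M=np.array(M);t=np.radians(thm);a=np.array([np.cos(t),np.sin(t)]);n=np.array([-a[1],a[0]])
    u0=(O-M)@a; v0=(O-M)@n; s0=np.tan(np.radians(th0-thm)); L=-tail-u0
    from scipy.interpolate import CubicHermiteSpline as C
    f=C([0,L],[v0,0],[s0,0]); U=np.append(np.arange(0,L+tail,step),L+tail)
    V=np.where(U<L,f(np.minimum(U,L)),0); D=np.where(U<L,f(np.minimum(U,L),1),0); th=np.radians(thm)+np.arctan(D)
    X=M+np.outer(u0+U,a)+np.outer(V,n); H=X-.07*np.c_[np.cos(th),np.sin(th)]
    print('offset',u0,v0); 
    for r in np.c_[np.diff(H,axis=0)*1000,np.degrees(np.diff(th))]: print(r.round(1).tolist())
    print('handle end',H[-1],'start',H[0])
E
python3 - <<'E'
from cd import *; from path import S
print(manip.state()['tool_pos'],manip.state()['contact_force'],manip.state()['gripper_width'],manip.state()['grasp_force'])
O=np.array([.5648,.2540])+.12*np.array([-.1305,-.9914]); print(O)
S(O,-97.5,(.5442,-.2638),-99.,.12)
E
```

```text
[0.5740865  0.32434464 0.11567105] [-0.92580918  0.70702198  3.72044104] 0.24954554937491702 59.012610912323
[0.54914  0.135032]
offset -0.39469450251353866 -0.057511890158385405
[-3.9, -9.6, 2.3]
[-3.3, -9.8, 2.1]
[-2.7, -10.0, 1.9]
[-2.2, -10.1, 1.7]
[-1.6, -10.2, 1.5]
[-1.2, -10.3, 1.4]
[-0.7, -10.3, 1.2]
[-0.3, -10.4, 1.0]
[0.1, -10.4, 0.8]
[0.4, -10.4, 0.7]
[0.8, -10.4, 0.5]
[1.0, -10.4, 0.3]
[1.3, -10.4, 0.2]
[1.5, -10.4, -0.0]
[1.7, -10.3, -0.2]
[1.8, -10.3, -0.3]
[1.9, -10.3, -0.5]
[2.0, -10.2, -0.7]
[2.1, -10.2, -0.8]
[2.1, -10.2, -1.0]
[2.2, -10.1, -1.2]
[2.2, -10.1, -1.4]
[2.1, -10.1, -1.6]
[2.1, -10.1, -1.8]
[2.0, -10.2, -2.0]
[1.8, -10.2, -2.1]
[1.7, -10.3, -2.3]
[-0.1, -10.1, -1.2]
[-1.6, -9.9, 0.0]
[-1.6, -9.9, 0.0]
[-1.6, -9.9, 0.0]
[-1.6, -9.9, 0.0]
[-1.6, -9.9, 0.0]
[-1.6, -9.9, 0.0]
[-1.6, -9.9, 0.0]
[-1.6, -9.9, 0.0]
[-1.6, -9.9, 0.0]
[-1.6, -9.9, 0.0]
[-1.6, -9.9, 0.0]
[-0.7, -4.6, 0.0]
handle end [ 0.55515041 -0.19466182] start [0.55827683 0.20443314]
```

Grip closed (21 mm). Phase 1: 120 mm straight ahead along -97.5°.

Emit:
servo_tool([
  [[0, -0.0005, -0.004, 0, 0], [0, -0.001, -0.0075, 0, 0], [0, -0.001, -0.0075, 0, 0], [0, -0.001, -0.0075, 0, 0], [0, -0.001, -0.0075, 0, 0], [0, -0.001, -0.0075, 0, 0], [0, -0.001, -0.0075, 0, 0], [0, -0.001, -0.0075, 0, 0]],
])

```text
time: 37.95
tool_pos: [0.5666, 0.2675, 0.1157]
tool_rot: [0.001, 0.066, 0.998, 0.001]
contact_force: [-0.3, 3.1, 5.9]
gripper_width: 0.254
grasp_force: 59.3
```

Emit:
servo_tool([
  [[0, -0.001, -0.0075, 0, 0], [0, -0.001, -0.0075, 0, 0], [0, -0.001, -0.0075, 0, 0], [0, -0.001, -0.0075, 0, 0], [0, -0.001, -0.0075, 0, 0], [0, -0.001, -0.0075, 0, 0], [0, -0.001, -0.0075, 0, 0], [0, -0.001, -0.0075, 0, 0]],
])

```text
time: 38.75
tool_pos: [0.5586, 0.2074, 0.1157]
tool_rot: [0.001, 0.066, 0.998, 0.001]
contact_force: [1.2, 3.1, 6.0]
gripper_width: 0.248
grasp_force: 59.4
```

Run:
```python
from cd import *
s=manip.state(); print(s['tool_pos'],s['tool_rot'],s['contact_force'])
c=cam('wrist'); save(c,'w11.png'); q=cam('scene'); save(q,'s11.png')
print('platform');comps(c,.034,.046,.04,500,(.4,.75,-.1,.45)); comps(q,.034,.046,.04,500,(.4,.75,-.1,.35))
```

```text
[0.55859321 0.20739576 0.11573506] [7.52534202e-04 6.64749118e-02 9.97787510e-01 7.77750522e-04] [1.21261732 3.05534478 5.96724903]
platform
[236.  12.] ctr [433.6 184.5] size [ 3.1 76.7] long axis deg -89.8 medz 0.0386 rgb [137 124  99]
[233. 226.] ctr [549.8 138.5] size [176.8 121.7] long axis deg 82.3 medz 0.0388 rgb [216 180 135]
[313. 323.] ctr [547.4 135.7] size [178.6 125.3] long axis deg 82.2 medz 0.0401 rgb [231 168  96]
```

View pics/w11.png

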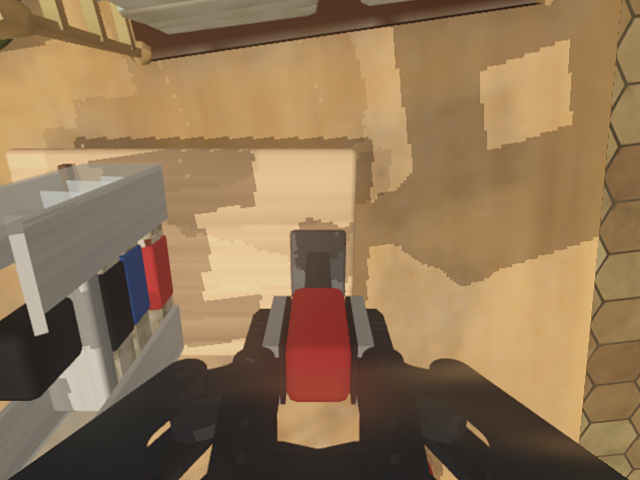

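Caddy follows rigidly, origin (0.549, 0.138), stack and follower intact. Replan the S-curve from here.

Run:
```python
from path import S
S((.5495,.1382),-97.6,(.5442,-.2638),-99.,.12,.01)
```

```text
offset -0.3978798155839586 -0.05765190674101858
[-3.9, -9.6, 2.3]
[-3.3, -9.8, 2.1]
[-2.7, -10.0, 1.9]
[-2.2, -10.1, 1.7]
[-1.7, -10.2, 1.5]
[-1.2, -10.3, 1.4]
[-0.7, -10.3, 1.2]
[-0.3, -10.4, 1.0]
[0.1, -10.4, 0.8]
[0.4, -10.4, 0.7]
[0.7, -10.4, 0.5]
[1.0, -10.4, 0.3]
[1.2, -10.4, 0.2]
[1.4, -10.4, 0.0]
[1.6, -10.3, -0.1]
[1.8, -10.3, -0.3]
[1.9, -10.3, -0.5]
[2.0, -10.2, -0.6]
[2.1, -10.2, -0.8]
[2.1, -10.2, -1.0]
[2.1, -10.1, -1.1]
[2.1, -10.1, -1.3]
[2.1, -10.1, -1.5]
[2.0, -10.1, -1.7]
[1.9, -10.1, -1.9]
[1.8, -10.2, -2.1]
[1.7, -10.2, -2.2]
[0.8, -10.2, -1.9]
[-1.6, -9.9, 0.0]
[-1.6, -9.9, 0.0]
[-1.6, -9.9, 0.0]
[-1.6, -9.9, 0.0]
[-1.6, -9.9, 0.0]
[-1.6, -9.9, 0.0]
[-1.6, -9.9, 0.0]
[-1.6, -9.9, 0.0]
[-1.6, -9.9, 0.0]
[-1.6, -9.9, 0.0]
[-1.6, -9.9, 0.0]
[-1.2, -7.8, 0.0]
handle end [ 0.55515041 -0.19466182] start [0.55875795 0.20758509]
```

Emit:
servo_tool([
  [[0, -0.0039, -0.0096, 0, 2.3], [0, -0.0033, -0.0098, 0, 2.1], [0, -0.0027, -0.01, 0, 1.9], [0, -0.0022, -0.0101, 0, 1.7], [0, -0.0017, -0.0102, 0, 1.5], [0, -0.0012, -0.0103, 0, 1.4], [0, -0.0007, -0.0103, 0, 1.2], [0, -0.0003, -0.0104, 0, 1.0]],
])

```text
time: 39.65
tool_pos: [0.5417, 0.1269, 0.1157]
tool_rot: [-0.0, -0.048, 0.999, 0.001]
contact_force: [-2.2, 4.2, 8.4]
gripper_width: 0.251
grasp_force: 59.9
```

Emit:
servo_tool([
  [[0, 0.0001, -0.0104, 0, 0.8], [0, 0.0004, -0.0104, 0, 0.7], [0, 0.0007, -0.0104, 0, 0.5], [0, 0.001, -0.0104, 0, 0.3], [0, 0.0012, -0.0104, 0, 0.2], [0, 0.0014, -0.0104, 0, 0], [0, 0.0016, -0.0103, 0, -0.1], [0, 0.0018, -0.0103, 0, -0.3]],
])

```text
time: 40.45
tool_pos: [0.5502, 0.0438, 0.1157]
tool_rot: [0.0, -0.066, 0.998, 0.001]
contact_force: [-1.5, 3.6, 7.8]
gripper_width: 0.249
grasp_force: 59.8
```

Emit:
servo_tool([
  [[0, 0.0019, -0.0103, 0, -0.5], [0, 0.002, -0.0102, 0, -0.6], [0, 0.0021, -0.0102, 0, -0.8], [0, 0.0021, -0.0102, 0, -1.0], [0, 0.0021, -0.0101, 0, -1.1], [0, 0.0021, -0.0101, 0, -1.3], [0, 0.0021, -0.0101, 0, -1.5], [0, 0.002, -0.0101, 0, -1.7]],
])

```text
time: 41.25
tool_pos: [0.5671, -0.0377, 0.1157]
tool_rot: [0.001, 0.008, 1.0, 0.001]
contact_force: [-0.2, 3.2, 7.4]
gripper_width: 0.251
grasp_force: 59.7
```

Emit:
servo_tool([
  [[0, 0.0019, -0.0101, 0, -1.9], [0, 0.0018, -0.0102, 0, -2.1], [0, 0.0017, -0.0102, 0, -2.2], [0, 0.0008, -0.0102, 0, -1.9], [0, 0, 0, 0, 0], [0, 0, 0, 0, 0], [0, 0, 0, 0, 0], [0, 0, 0, 0, 0]],
])

```text
time: 42.05
tool_pos: [0.5733, -0.0792, 0.1156]
tool_rot: [0.001, 0.079, 0.997, -0.001]
contact_force: [1.0, -0.9, 6.4]
gripper_width: 0.251
grasp_force: 59.7
```

Run:
```python
from cd import *; from path import S
from mk import mark
s=manip.state(); p=s['tool_pos']; q=s['tool_rot']; th=-90-2*np.degrees(np.arctan2(q[1],q[2])); print(p,th,s['contact_force'])
t=np.radians(th); O=p[:2]+.07*np.array([np.cos(t),np.sin(t)]); print('O',O)
c=cam('wrist'); d=cam('side'); sc=cam('scene'); save(d,'d12.png')
for k in (c,sc,d): comps(k,.034,.046,.04,500,(.4,.75,-.4,.15))
S(O,th,(.5442,-.2638),-99.,.08,.01)
```

```text
[ 0.57325462 -0.07919526  0.11564136] -99.02002489319239 [ 0.99420367 -0.94300947  6.42720513]
O [ 0.56228004 -0.14832961]
[233. 226.] ctr [ 562.9 -148.1] size [176.8 121.8] long axis deg 81.0 medz 0.0388 rgb [217 181 136]
[398. 254.] ctr [ 553.  -148.1] size [181.7 107.4] long axis deg 81.0 medz 0.0407 rgb [207 145  83]
[282. 349.] ctr [ 564.6 -151.8] size [181.5 123.1] long axis deg 80.9 medz 0.0403 rgb [124  77  55]
offset -0.11687709950387325 -0.0002061031083192086
[-2.0, -9.8, 0.4]
[-1.6, -9.9, 0.1]
[-1.3, -9.9, -0.2]
[-1.2, -9.9, -0.3]
[-1.6, -9.9, 0.0]
[-1.6, -9.9, 0.0]
[-1.6, -9.9, 0.0]
[-1.6, -9.9, 0.0]
[-1.6, -9.9, 0.0]
[-1.6, -9.9, 0.0]
[-1.6, -9.9, 0.0]
[-1.1, -6.8, 0.0]
handle end [ 0.55515041 -0.19466182] start [ 0.57325462 -0.07919526]
```

Lateral error is now ~0 mm, heading -99.0°, with 117 mm to go. Roll 100 mm straight, then check.

Emit:
servo_tool([
  [[0, -0.0016, -0.0099, 0, 0], [0, -0.0016, -0.0099, 0, 0], [0, -0.0016, -0.0099, 0, 0], [0, -0.0016, -0.0099, 0, 0], [0, -0.0016, -0.0099, 0, 0], [0, -0.0016, -0.0099, 0, 0], [0, -0.0016, -0.0099, 0, 0], [0, -0.0016, -0.0099, 0, 0]],
])

```text
time: 43.0
tool_pos: [0.5601, -0.1573, 0.1157]
tool_rot: [0.0, 0.079, 0.997, 0.001]
contact_force: [0.3, 5.3, 8.3]
gripper_width: 0.248
grasp_force: 60.0
```

Emit:
servo_tool([
  [[0, -0.0016, -0.0099, 0, 0], [0, -0.0014, -0.0091, 0, 0], [0, 0, 0, 0, 0], [0, 0, 0, 0, 0], [0, 0, 0, 0, 0], [0, 0, 0, 0, 0], [0, 0, 0, 0, 0], [0, 0, 0, 0, 0]],
])

```text
time: 43.8
tool_pos: [0.5571, -0.1773, 0.1156]
tool_rot: [0.0, 0.079, 0.997, -0.001]
contact_force: [0.5, -0.4, 6.5]
gripper_width: 0.249
grasp_force: 59.8
```

Run:
```python
from cd import *
from mk import mark
s=manip.state(); p=s['tool_pos']; q=s['tool_rot']; th=-90-2*np.degrees(np.arctan2(q[1],q[2])); print(p,th,s['contact_force'])
t=np.radians(th); O=p[:2]+.07*np.array([np.cos(t),np.sin(t)]); a=np.array([np.cos(np.radians(-99)),np.sin(np.radians(-99))]); D=np.array([.5442,-.2638])-O; print('O',O,'to go',D@a,'lat',D@[-a[1],a[0]])
c=cam('wrist'); d=cam('side')
for k in (c,d): comps(k,.034,.046,.04,500,(.4,.75,-.4,.15))
mark(d); save(c,'w13.png')
cv2.imwrite('pics/d13.png',cv2.resize(d['im'][260:460,160:380],(770,600)*1 if False else (660,600))[...,::-1])
```

```text
[ 0.55709142 -0.17729618  0.11562854] -99.03414003090435 [ 0.5069507  -0.41314166  6.53065732]
O [ 0.54609982 -0.24642782] to go 0.017455492202340266 lat 0.0008411798452162941
[234. 226.] ctr [ 546.6 -246.2] size [176.9 121.8] long axis deg 80.9 medz 0.0388 rgb [216 180 135]
[276. 397.] ctr [ 548.1 -249.5] size [181.  124.4] long axis deg 81.4 medz 0.0402 rgb [124  78  55]
((545.4999389648438, -262.3961181640625), (212.07009887695312, 152.88490295410156), 80.91034698486328) [[453.0, -355.0], [604.0, -379.0], [638.0, -170.0], [487.0, -146.0]]
```

View pics/d13.png

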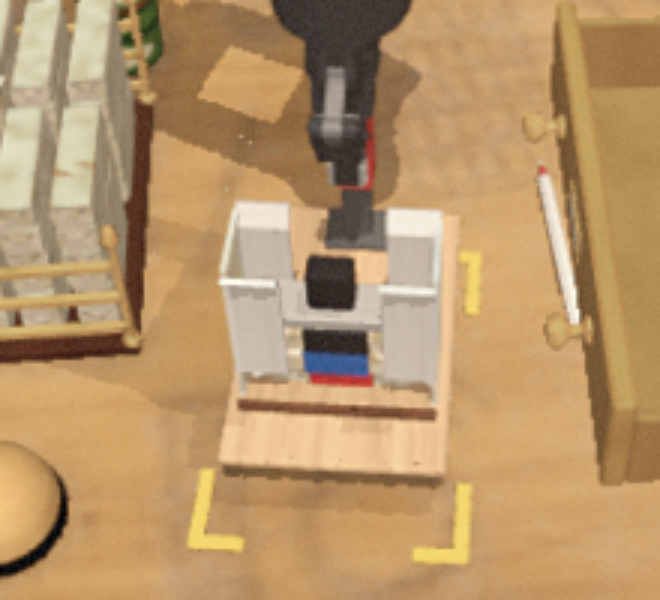

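Side view: caddy squared with the outline, about 1.5 cm short of centred; follower on the stack, and red/blue/black in order. Estimates of distance to go are 13, 17.5 and 20 mm (side, wrist, scene); I'll take 16.5.

Emit:
servo_tool([
  [[0, -0.0007, -0.0045, 0, 0], [0, -0.0007, -0.005, 0, 0], [0, -0.0006, -0.0045, 0, 0], [0, -0.0003, -0.0022, 0, 0], [0, 0, 0, 0, 0], [0, 0, 0, 0, 0], [0, 0, 0, 0, 0], [0, 0, 0, 0, 0]],
])

```text
time: 44.7
tool_pos: [0.5548, -0.1932, 0.1156]
tool_rot: [0.0, 0.079, 0.997, -0.0]
contact_force: [0.6, 0.1, 6.7]
gripper_width: 0.253
grasp_force: 59.9
```

Emit:
servo_tool([
  [[20, 0, 0, 0, 0], [30, 0, 0, 0, 0], [40, 0, 0, 0, 0], [50, 0, 0, 0, 0], [60, 0, 0, 0, 0], [60, 0, 0, 0, 0], [60, 0, 0, 0, 0], [60, 0, 0, 0, 0]],
])

```text
time: 45.5
tool_pos: [0.5549, -0.1925, 0.1148]
tool_rot: [-0.0, 0.078, 0.997, -0.0]
contact_force: [-0.3, -0.7, 0.3]
gripper_width: 0.599
grasp_force: 0.0
```

Emit:
servo_tool([
  [[60, 0, 0, 0.02, 0], [60, 0, 0, 0.03, 0], [60, 0, 0, 0.04, 0], [60, 0, 0, 0.04, 0], [60, -0.01, -0.02, 0.03, 0], [60, -0.01, -0.03, 0.01, 0], [60, -0.01, -0.03, 0, 0], [60, 0, 0, 0, 0]],
])

```text
time: 46.3
tool_pos: [0.5241, -0.2754, 0.2857]
tool_rot: [0.0, 0.08, 0.997, -0.001]
contact_force: [-0.8, 0.0, -0.8]
gripper_width: 0.602
grasp_force: 0.0
```

Emit:
servo_tool([
  [[60, 0, 0, 0, 0], [60, 0, 0, 0, 0], [60, 0, 0, 0, 0], [60, 0, 0, 0, 0], [60, 0, 0, 0, 0], [60, 0, 0, 0, 0], [60, 0, 0, 0, 0], [60, 0, 0, 0, 0]],
])

```text
time: 47.1
tool_pos: [0.5249, -0.2725, 0.2848]
tool_rot: [-0.0, 0.078, 0.997, -0.0]
contact_force: [0.1, 0.4, 0.2]
gripper_width: 0.599
grasp_force: 0.0
```

Run:
```python
from cd import *
from mk import mark
s=manip.state(); print(s['tool_pos'],s['time'])
c=cam('wrist'); save(c,'w14.png'); red(c); mark(c); comps(c,.034,.046,.04,500,(.4,.75,-.4,.15))
print('knob');comps(c,.125,.145,.138,40,(.5,.58,-.32,-.25))
d=cam('side'); mark(d); comps(d,.034,.046,.04,500,(.4,.75,-.4,.15))
```

```text
[ 0.5248927  -0.27246455  0.28483771] 47.1
red 791 ((553.805908203125, -195.8536834716797), (21.939207077026367, 20.985790252685547), 81.00530242919922)
((544.424072265625, -263.78192138671875), (212.32852172851562, 151.85438537597656), 80.98580169677734) [[453.0, -357.0], [603.0, -381.0], [636.0, -171.0], [486.0, -147.0]]
[342. 205.] ctr [ 543.8 -263.6] size [178.1 121.4] long axis deg 81.0 medz 0.0387 rgb [170 137  99]
[541. 352.] ctr [735.9 -59.1] size [62.4 31.7] long axis deg 88.6 medz 0.0421 rgb [167 182 185]
knob
[268. 206.] ctr [ 506.6 -306. ] size [ 4.8 12.9] long axis deg -15.7 medz 0.1418 rgb [183 171 156]
[319. 205.] ctr [ 511.9 -269.8] size [ 2.1 13.1] long axis deg -9.0 medz 0.1432 rgb [211 204 187]
[293. 240.] ctr [ 535.4 -293. ] size [15.9 27. ] long axis deg -9.0 medz 0.1352 rgb [72 63 55]
[319. 283.] ctr [ 572.7 -279.4] size [ 2.3 18.3] long axis deg -9.0 medz 0.1418 rgb [189 179 164]
[271. 287.] ctr [ 569.4 -316.5] size [ 5.3 21.9] long axis deg -11.0 medz 0.1405 rgb [184 173 158]
((545.9546508789062, -262.4423828125), (212.0782470703125, 152.04800415039062), 80.88694763183594) [[454.0, -355.0], [604.0, -379.0], [638.0, -170.0], [488.0, -146.0]]
[275. 405.] ctr [ 545.7 -265.4] size [179.6 124.7] long axis deg 81.5 medz 0.0401 rgb [126  76  50]
```

View pics/w14.png

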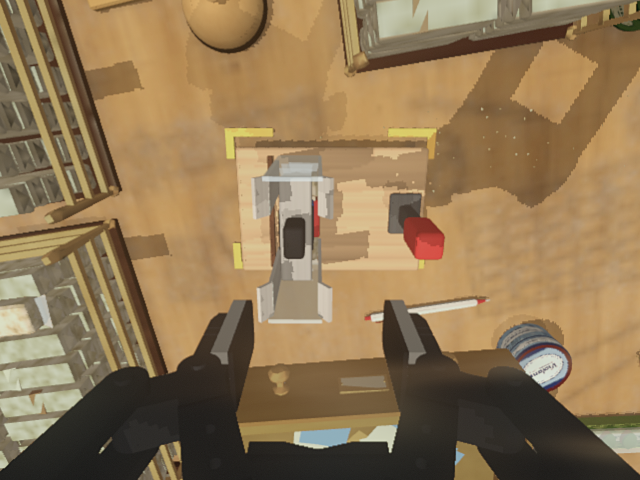

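Wrist view: caddy (330,205) is centred and squared on the outline, within 1 mm and 0.1° by the same picture, and the follower knob is up at (293,238). The robot is clear, so I'm handing in.

```bash
python3 -c "
from plant import manip
print(manip.job_done())"
```

```text
the job is handed in; nothing more can be done
None
```

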